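Hang the blue mug on the revolving mug stand

ROBOT

A 7-joint arm with a two-finger parallel gripper is mounted at the origin on the work surface. World frame = base frame: x ahead of the robot, y to its left, z up, the work surface at z = 0. Lengths are in m, angles in rad, forces in N, time in s.
With the tool pointing down it reaches from about 0.4 to 0.875 m from the base axis. Payload 19.3 kg.
Tool frame: the origin (TCP) lies at the very end of the fingers, on their centre line; the grasp point (between the pads) lies 19 mm behind it; z points along the fingers, y is the direction in which the jaws open and shut (so a half turn about z gives the same grasp; the last joint's range is limited). The gripper opens to 85 mm and grips with 20 to 120 N. Pads are 22 mm wide; open, the fingers measure 114 mm over their backs; the gripper's body (76 mm by 85 mm) begins 54 mm behind the grasp point. The pads swing forward as they close: fully open they stand 13 mm farther back than shut.
Start: joints at [-1.22, 0.521, -0.036, 1.599, 0.021, 1.021, -0.113], TCP at [0.255, 0.57, 0.231] pointing down, gripper open.
Joint ranges: [-2.91, 2.91], [-0.3, 2.13], [-1.5, 1.42], [0.17, 2.43], [-1.26, 4.41], [0.16, 1.93], [-2.52, 2.52]. Speed limits (rad/s): [1.89, 1.89, 2.39, 2.39, 3.01, 3.01, 3.01].

INTERFACE

Orientations are given as [roll, pitch, yaw] about the fixed x, y, z axes, in that order (R = Rz(yaw) Ry(pitch) Rx(roll)).
In Python, from workcell import bot gives the robot as it stands.
- The arm moves only by the tool apply_moves, never from a script. Its argument "commands" is a list of rows, each an object with "travel": the shift along the tool's x, y, z in m, a list of three; "twist": the turn, a rotation vector about the tool's x, y, z in degrees, a list of three; "claw": the finger opening in m, from 0 to 0.0854. A call has 1 to 10 rows; each row is the pose to reach, as a shift and turn from the pose commanded when the call began, along the tool's axes at that moment; what a row does not reach only later rows make up. A row lasts 1/10 s, in which the tool goes at most 50 mm and 8.59 degrees, less where a joint would pass 70% of its speed; a pose out of reach is approached as far as the arm can. A call with a gripper value outside its range is refused whole. The fingers move at their own pace and stop on an object; "force" is the grip in N (left out, the last holds). Time passes only in rows, so rows that repeat a pose let the fingers close. It gives the time, the measured TCP pose, the force and the opening at its end, in the units of the state.
- bot.observe(): the state, without advancing time (a new reading comes with each control period).
- bot.grab_frame(name): name is "scene" or "side" or "wrist"; returns a dict with "frame" (400x640x3 uint8, blue, green, red), "fx", "fy", "cx", "cy" (pixels), "pose" (4x4, takes a point from camera to world coordinates); the wrist camera has in their place "tool_from_camera" (4x4, takes a point from camera to tool coordinates, whose origin is the TCP and whose axes are the flange's). Camera axes: x right, y up, looking along -z (the intrinsics and any distortion apply to the point x, -y, -z); pixel columns grow to the right and rows downward; lengths in m; the calibration is good to about 2 mm. The wrist camera is an equidistant fisheye: a pixel r from the principal point sees the ray r / f radians off the axis. A picture is of the moment at which its call begins: read the wrist's pose just before it. There is no depth.
- bot.job_done(): hands the job in, once; it reports no verdict.
The state is a dict: "clock": time; "qpos": joint angles; "qd": joint speeds; "joint_efforts": joint torques, N m; "position": TCP position; "tool_rot": TCP orientation; "force": force on the tool from outside, world axes, zero at the start; "moment": the same for the moment, N m; "grip_width": finger opening in m.
Only numpy, scipy, OpenCV 4.12 (cv2) and the standard library are available. Lean on these libraries where they do the work, as an engineer would, in place of code of your own. Each camera call takes 0.05 s, during which the arm holds its last target.

TASK

Turn the revolving mug stand until its one empty hook points to the near side of the counter, towards the robot, then hang the blue mug on that hook by its handle and leave it hanging there, hardly swaying, with the hook still pointing that way. Keep the three white mugs on their hooks, and do not shift or tip the milk pitcher, the green bottle, the sugar jar or the tea tin.

Things in the scene. Friction and masses are not known exactly. Their poses are not given: they have to be found in the camera images.
- stand_base: Wooden foot of the mug stand, 170 mm across, 18 mm high, fixed. Origin: on the upright turning axis, at counter height; -x is the near side. On it turns a steel post, 19 mm thick, with a flat wooden cap (28 mm across, ends 245 mm up) and four equal hooks in a cross, 90 degrees apart. They turn together, either way without end, need about 0.05 N m (0.5 N sideways at a tip) and stay where left.
- empty_hook (a point): Seat (lowest point) of the empty hook, on the wire's centre line, 88 mm from the turning axis, 225 mm up. A hook is a black-coated 8 mm wire that leaves the post 239 mm up, dips to its seat and turns up to a ball tip. The point turns with the stand: its -x axis points outwards along the empty hook, z up. The other hooks, each with a white mug, point along its +y, +x and -y.
- hook_tip (a point): Centre of the black ball, 11 mm across, that ends the empty hook, 116 mm from the turning axis and 242 mm up; the other three hooks end alike. The wire's turned-up end runs from the seat (88 mm out, 225 mm up) through 104 mm out, 229 mm up, to the ball. Same axes as empty_hook.
- mug: Blue mug, loose, about 0.22 kg, upright on the counter at the start. Straight round body 62 mm across, 80 mm high, wall 3.5 mm. Origin: centre of its underside; z up through the open mouth; handle along +y: a round bar 9 mm thick in its y-z plane, out to 62.5 mm from the mug's axis, 13 to 69 mm up. Hung on a hook and let go, it swings for some 7 s until its axis lies about 66 degrees from upright.
- mug_eye (a point): Middle of the opening of the blue mug's handle, 42.5 mm from the mug's axis along +y and 41 mm above its underside. The opening is about 22 mm wide (y) and 37 mm high (z) with cut corners on its outer side, and goes right through along the mug's x axis. Same axes as mug.
- hung_eye1 (a point): Middle of the handle opening of the white mug on the hook 90 degrees counter-clockwise (from above) from the empty hook. Loose, shaped like the blue mug (same axes). Hanging, it fills 54 to 118 mm from the turning axis along its hook, 50 mm to either side, 125 to 215 mm up; its handle bar lies over the wire, up to 240 mm high, 88 mm from the axis. It may swing a little.
- hung_eye2 (a point): Middle of the handle opening of the white mug on the hook 180 degrees counter-clockwise (from above) from the empty hook. Loose, shaped like the blue mug (same axes). Hanging, it fills 54 to 118 mm from the turning axis along its hook, 50 mm to either side, 125 to 215 mm up; its handle bar lies over the wire, up to 240 mm high, 88 mm from the axis. It may swing a little.
- hung_eye3 (a point): Middle of the handle opening of the white mug on the hook 270 degrees counter-clockwise (from above) from the empty hook. Loose, shaped like the blue mug (same axes). Hanging, it fills 54 to 118 mm from the turning axis along its hook, 50 mm to either side, 125 to 215 mm up; its handle bar lies over the wire, up to 240 mm high, 88 mm from the axis. It may swing a little.
- pitcher: Bystander: steel milk pitcher, loose, 80 mm across and 92 mm high with a handle reaching 66 mm from its axis along +y. Origin: centre of its underside.
- syrup: Bystander: tall green bottle, loose, 68 mm across, 250 mm high. Origin: centre of its underside.
- sugar_jar: Bystander: amber jar with a steel lid, loose, 72 mm across, 85 mm high. Origin: centre of its underside.
- tea_tin: Bystander: aluminium tea tin with a dark lid, loose, 75 mm across, 106 mm high, standing between the robot and the stand. Origin: centre of its underside.
Not all that is in view belongs to the job. What is shaped like the mug but yellow is not meant.

How it is judged:
On the way, in this order (a step that is already met when the one before it is completed fails the run):
1. the empty hook has been turned to the near side, towards the robot (x of hook_tip in the frame of stand_base below 0 m and y of hook_tip in the frame of stand_base between -0.045 and 0.045 m), for 0.2 s.
2. the blue mug hangs by its handle on that hook (x of mug_eye in the frame of empty_hook between -0.026 and 0.042 m and y of mug_eye in the frame of empty_hook between -0.012 and 0.012 m and z of mug_eye in the frame of empty_hook between -0.02 and -0.001 m), for 0.3 s.
At the end, for the whole second after the job is handed in: The once-empty hook points to the near side (within about 22 degrees) and runs through the blue mug's handle opening (its middle 1 to 20 mm below the seat, 12 mm sideways, 26 mm out to 42 mm in); the mug hardly sways (below 0.08 m/s, 1 rad/s); the white mugs still hang on their hooks (all of step 1 and all of step 2 and linear speed of mug below 0.08 m/s and angular speed of mug below 1 rad/s and height (world z) of each of hung_eye1, hung_eye2, hung_eye3 above 0.195 m); the robot touches nothing.
It fails at once if a white mug comes off its hook (height (world z) of any of hung_eye1, hung_eye2, hung_eye3 below 0.18 m).
It fails at once if a bystander is shifted by more than 30 mm or tipped (distance of any of pitcher, syrup, sugar_jar, tea_tin from where it was at the start of the episode above 0.03 m or angle between any of pitcher, syrup, sugar_jar, tea_tin's own z axis and vertical above 0.4 rad).
It also fails if it takes over 72 s, if anything falls off the work surface, if the arm or the gripper's body presses on something with over 40 N, if the wrist force passes 120 N, or if a joint passes its speed limit or range.

## Working session

There is one attempt and no reset: what is moved stays moved. The work goes in short steps, Python scripts to look and compute and a tool call to move; the robot and the scene stay as the last step left them, time stands still between calls to the robot, and variables do not carry over. Pictures are saved under pics/ and viewed, and the job is handed in when it is done.

Besides the shell and the picture viewer there is one more tool, called after "Emit:" as a command line: name --argument value ..., lists and objects as JSON in quotes. apply_moves: Moves the arm, as the interface text tells. Its arguments: {"type":"object","properties":{"commands":{"type":"array"},"force":{"type":"number"}},"required":["commands"]}

```bash
ls; mkdir -p pics
python3 - <<'E'
from workcell import bot
import cv2, numpy as np
s=bot.observe(); print(s)
for n in ("scene","side","wrist"):
    f=bot.grab_frame(n); cv2.imwrite(f"pics/a_{n}.png",f["frame"])
    print(n,{k:np.round(v,4) for k,v in f.items() if k!="frame"})
E
```

```text
pics
{'clock': 0.0, 'qpos': array([-1.22020583,  0.52202284, -0.03633803,  1.59996204,  0.02123058,
        1.02110136, -0.1127984 ]), 'qd': array([ 0.00032948,  0.00051573,  0.00058345,  0.00069885, -0.00067984,
       -0.00165954, -0.00155974]), 'joint_efforts': array([ 1.20898803e-03, -9.27121854e+01,  1.98016070e+00, -3.69926012e+01,
        1.78187998e-02,  8.03386385e-03,  6.76762880e-06]), 'position': array([0.25520639, 0.57017504, 0.23073658]), 'tool_rot': array([-3.14048936e+00,  9.87150596e-05,  2.72081821e+00]), 'force': array([-0.20895969, -0.79567026,  0.40744514]), 'moment': array([ 0.03222841,  0.04384789, -0.00944287]), 'grip_width': 0.08546039473479841}
scene {'fx': np.float64(448.1045), 'fy': np.float64(448.1045), 'cx': np.float64(319.2001), 'cy': np.float64(197.4676), 'pose': array([[-0.8807, -0.3296,  0.3401,  0.9303],
       [ 0.4735, -0.6286,  0.617 ,  0.7615],
       [ 0.0104,  0.7044,  0.7097,  1.0576],
       [ 0.    ,  0.    ,  0.    ,  1.    ]])}
side {'fx': np.float64(363.2083), 'fy': np.float64(363.2083), 'cx': np.float64(317.3053), 'cy': np.float64(196.8645), 'pose': array([[ 0.9219,  0.2825, -0.2652,  0.2433],
       [-0.3873,  0.6951, -0.6057, -0.6653],
       [ 0.0133,  0.6611,  0.7502,  0.9977],
       [ 0.    ,  0.    ,  0.    ,  1.    ]])}
wrist {'fx': np.float64(309.7069), 'fy': np.float64(309.7069), 'cx': np.float64(320.8514), 'cy': np.float64(194.86), 'tool_from_camera': array([[ 8.000e-04,  9.538e-01,  3.003e-01,  7.650e-02],
       [ 1.000e+00, -6.000e-04, -9.000e-04,  5.000e-04],
       [-7.000e-04,  3.003e-01, -9.538e-01, -1.418e-01],
       [ 0.000e+00,  0.000e+00,  0.000e+00,  1.000e+00]])}
```

View pics/a_scene.png

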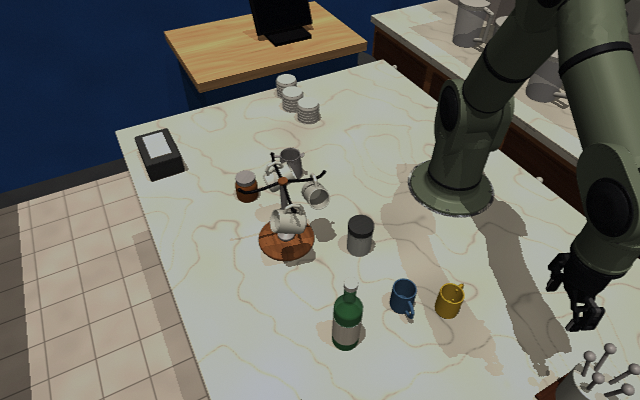

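View pics/a_side.png

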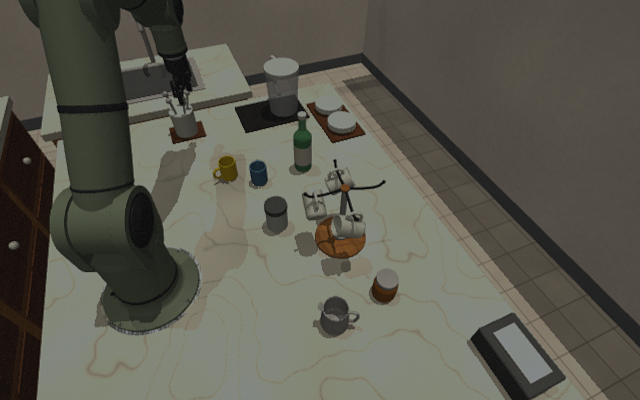

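View pics/a_wrist.png

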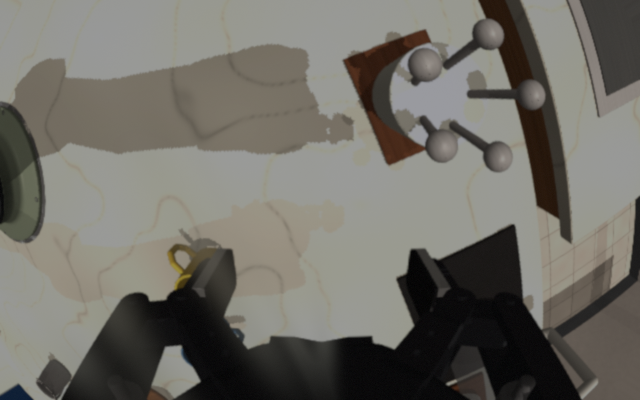

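```bash
cat > h.py <<'E'
import numpy as np, cv2
from scipy.spatial.transform import Rotation as R
from workcell import bot
def ray(f,u,v):
    d=np.array([(u-f["cx"])/f["fx"],-(v-f["cy"])/f["fy"],-1.0]); P=f["pose"]
    return P[:3,3],P[:3,:3]@d
def onz(f,u,v,z):
    o,d=ray(f,u,v); return o+d*(z-o[2])/d[2]
def proj(f,p):
    P=f["pose"]; c=P[:3,:3].T@(np.asarray(p)-P[:3,3]); return f["cx"]+f["fx"]*c[0]/-c[2], f["cy"]-f["fy"]*c[1]/-c[2]
def tri(fa,ua,fb,ub):
    A=[];b=[]
    for f,u in((fa,ua),(fb,ub)):
        o,d=ray(f,*u); d/=np.linalg.norm(d); M=np.eye(3)-np.outer(d,d);A.append(M);b.append(M@o)
    return np.linalg.lstsq(np.vstack(A),np.hstack(b),rcond=None)[0]
E
python3 - <<'E'
import cv2
a=cv2.imread('pics/a_scene.png');b=cv2.imread('pics/a_side.png')
c=lambda im,x,y,w,h,s,n:cv2.imwrite(n,cv2.resize(im[y:y+h,x:x+w],None,fx=s,fy=s,interpolation=cv2.INTER_CUBIC))
c(a,220,135,130,130,4.6,'pics/b_scene_stand.png')
c(b,270,140,130,130,4.6,'pics/b_side_stand.png')
c(a,320,210,160,120,5,'pics/b_scene_mug.png')
c(b,200,140,120,100,5,'pics/b_side_mug.png')
E
```

```text
(no output)
```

View pics/b_scene_stand.png

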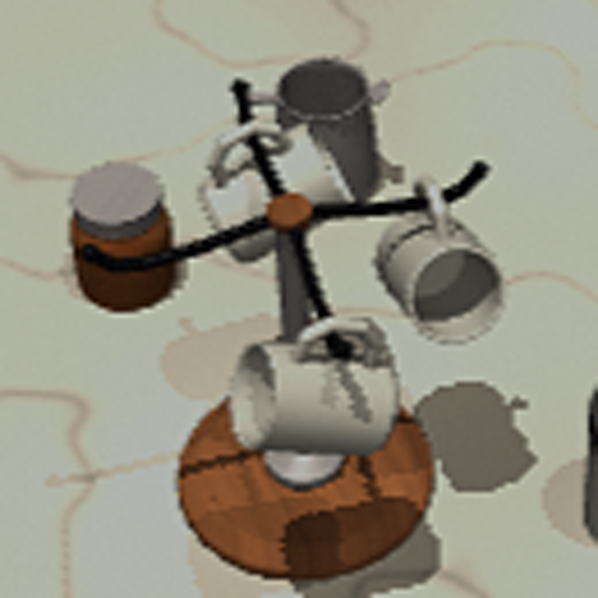

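View pics/b_side_stand.png

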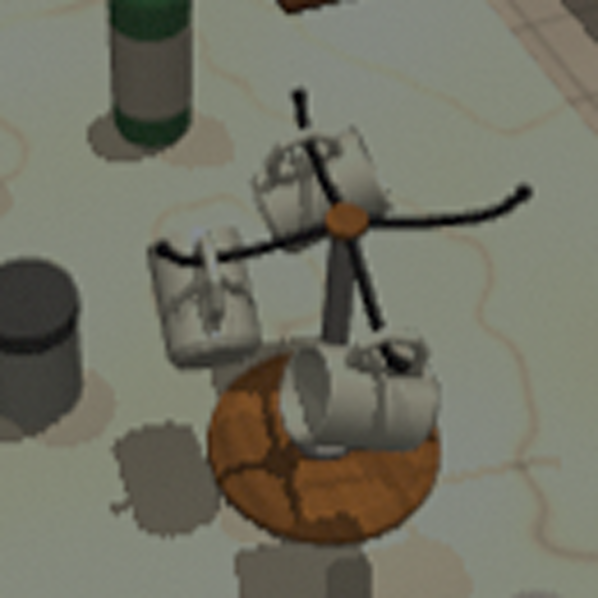

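View pics/b_scene_mug.png

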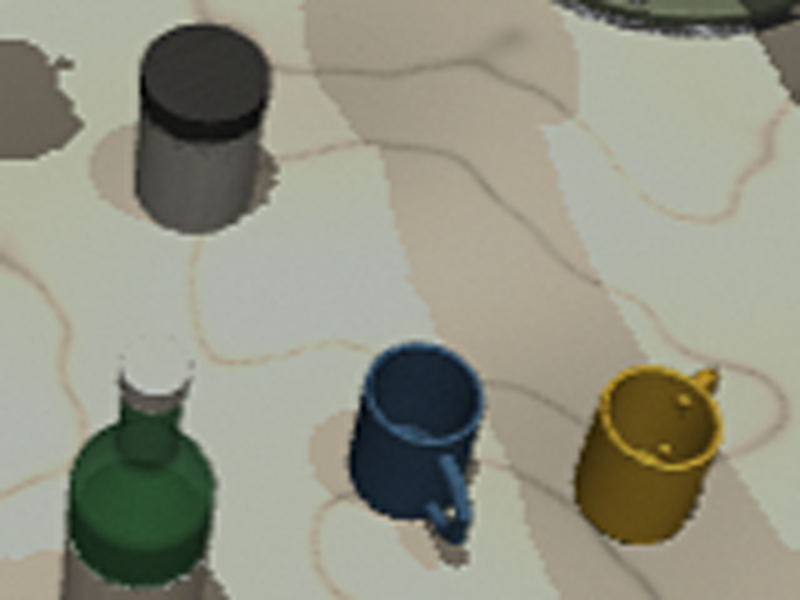

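View pics/b_side_mug.png

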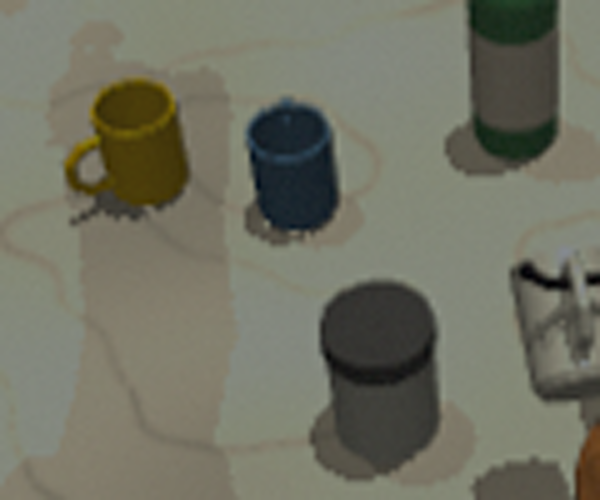

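Run:
```python
from h import *
fa=bot.grab_frame("scene"); fb=bot.grab_frame("side")
ca,cb=(282.8,180.9),(345.4,188.3); ta,tb=(239.1,190),(384.1,181.3)
print("cap",tri(fa,ca,fb,cb),onz(fa,*ca,.245),onz(fb,*cb,.245))
print("tip",tri(fa,ta,fb,tb),onz(fa,*ta,.242),onz(fb,*tb,.242))
# orange cap mask
for n,f,(u,v) in(("scene",fa,ca),("side",fb,cb)):
    hsv=cv2.cvtColor(f["frame"],cv2.COLOR_BGR2HSV)
    m=cv2.inRange(hsv,(5,110,60),(20,255,255)); k,l,st,ce=cv2.connectedComponentsWithStats(m)
    i=l[int(round(v)),int(round(u))]; print(n,"cap",st[i],ce[i], onz(f,*ce[i],.245))
    m=cv2.inRange(hsv,(98,90,20),(125,255,255)); m[:150]=m[:150]*0
    k,l,st,ce=cv2.connectedComponentsWithStats(m)
    for i in range(1,k):
        if st[i][4]>80: print(n,"blue",st[i],ce[i])
# tops
mu=(404.8,288.6),(258,166.4)
print("mug rim",tri(fa,mu[0],fb,mu[1]),onz(fa,*mu[0],.08),onz(fb,*mu[1],.08))
g=lambda x,y,s,X,Y:(X+x/s,Y+y/s)
for n,f,p,z in(("tin",fa,g(205,75,5,320,210),.106),("tin",fb,g(378,325,5,200,140),.106),("bottle top",fa,g(158,360,5,320,210),.25),
 ("yellow",fa,g(662,415,5,320,210),.08),("yellow",fb,g(135,110,5,200,140),.08),("jar",fa,g(118,195,4.6,220,135),.085),("pitch",fa,g(325,90,4.6,220,135),.092),
 ("handle out low mug",fa,g(463,540,5,320,210),.0175),("handle out top",fa,g(462,480,5,320,210),.06),
 ("bottle base",fb,(302,168),0)):
    print(n,onz(f,*p,z))
```

```text
cap [ 0.5963522  -0.05168468  0.23861126] [ 0.59698265 -0.04419818  0.245     ] [ 0.59548625 -0.0577209   0.245     ]
tip [ 0.71196521 -0.07096588  0.24053712] [ 0.71097857 -0.06839977  0.242     ] [ 0.71274285 -0.07257063  0.242     ]
scene cap [278 177  10   8  59] [282.3559322  180.15254237] [ 0.59679877 -0.0473763   0.245     ]
scene blue [   0  150  124   44 3184] [ 46.8008794  164.52701005]
scene blue [390 279  26  40 753] [402.97211155 296.70252324]
side cap [341 184   9   8  55] [344.96363636 187.30909091] [ 0.596      -0.05380759  0.245     ]
side blue [250 160  17  26 337] [258.06231454 173.02967359]
mug rim [0.42390012 0.30005592 0.0747812 ] [0.42326929 0.30347153 0.08      ] [0.42558624 0.29234326 0.08      ]
tin [0.42155397 0.08551815 0.106     ]
tin [0.42138266 0.07293985 0.106     ]
bottle top [0.60254527 0.31620806 0.25      ]
yellow [0.32364703 0.37100678 0.08      ]
yellow [0.32731083 0.35704492 0.08      ]
jar [ 0.62939197 -0.2726327   0.085     ]
pitch [ 0.45634433 -0.30084963  0.092     ]
handle out low mug [0.42583573 0.35657702 0.0175    ]
handle out top [0.4264769  0.34541803 0.06      ]
bottle base [0.59890484 0.30246375 0.        ]
```

Emit:
apply_moves --commands '[{"travel": [0,0,-0.15],"twist": [0,0,66],"claw": 0},{"travel": [0,0,-0.15],"twist": [0,0,66],"claw": 0},{"travel": [0,0,-0.15],"twist": [0,0,66],"claw": 0},{"travel": [0,0,-0.15],"twist": [0,0,66],"claw": 0},{"travel": [0,0,-0.15],"twist": [0,0,66],"claw": 0},{"travel": [0,0,-0.15],"twist": [0,0,66],"claw": 0},{"travel": [0,0,-0.15],"twist": [0,0,66],"claw": 0},{"travel": [0,0,-0.15],"twist": [0,0,66],"claw": 0},{"travel": [0,0,-0.15],"twist": [0,0,66],"claw": 0}]'

```text
clock: 1.15
position: [0.2552, 0.5705, 0.3811]
tool_rot: [3.142, 0.0, 1.567]
force: [-0.7, -0.2, -0.1]
grip_width: 0.0003
```

Emit:
apply_moves --commands '[{"travel": [-0.3,0.22,0],"twist": [0,0,0]},{"travel": [-0.3,0.22,0],"twist": [0,0,0]},{"travel": [-0.3,0.22,0],"twist": [0,0,0]},{"travel": [-0.3,0.22,0],"twist": [0,0,0]},{"travel": [-0.3,0.22,0],"twist": [0,0,0]},{"travel": [-0.3,0.22,0],"twist": [0,0,0]},{"travel": [-0.3,0.22,0],"twist": [0,0,0]},{"travel": [-0.3,0.22,0],"twist": [0,0,0]},{"travel": [-0.3,0.22,0],"twist": [0,0,0]}]'

```text
invalid input at $.commands[0]: expected keys travel, twist, claw
```

Run:
```python
from h import *
s=bot.observe(); print(s["position"],s["qpos"],s["tool_rot"])
f=bot.grab_frame("wrist"); cv2.imwrite("pics/c_wrist.png",f["frame"])
```

```text
[0.255151   0.57046801 0.38113551] [-1.39322395  0.4196953   0.22420118  1.39763279 -0.09313462  1.33493256
 -1.16966813] [3.14155531e+00 3.65746913e-04 1.56718869e+00]
```

View pics/c_wrist.png

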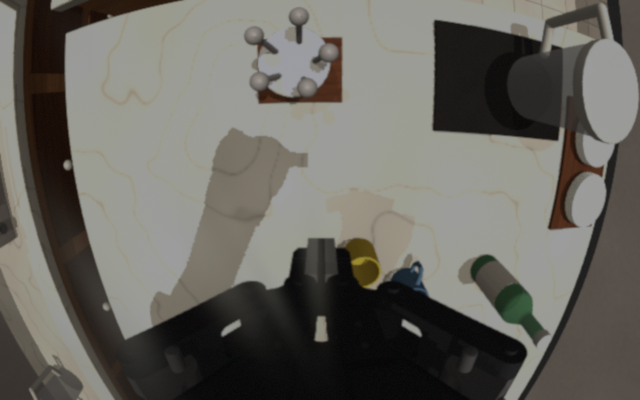

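Emit:
apply_moves --commands '[{"travel": [-0.3,0.22,0],"twist": [0,0,0],"claw": 0},{"travel": [-0.3,0.22,0],"twist": [0,0,0],"claw": 0},{"travel": [-0.3,0.22,0],"twist": [0,0,0],"claw": 0},{"travel": [-0.3,0.22,0],"twist": [0,0,0],"claw": 0},{"travel": [-0.3,0.22,0],"twist": [0,0,0],"claw": 0},{"travel": [-0.3,0.22,0],"twist": [0,0,0],"claw": 0},{"travel": [-0.3,0.22,0],"twist": [0,0,0],"claw": 0},{"travel": [-0.3,0.22,0],"twist": [0,0,0],"claw": 0},{"travel": [-0.3,0.22,0],"twist": [0,0,0],"claw": 0}]'

```text
clock: 2.1
position: [0.4766, 0.2667, 0.3815]
tool_rot: [3.141, 0.001, 1.567]
force: [-0.2, 0.8, 0.1]
grip_width: 0.0002
```

Emit:
apply_moves --commands '[{"travel": [-0.305,0.225,0],"twist": [0,0,0],"claw": 0},{"travel": [-0.305,0.225,0],"twist": [0,0,0],"claw": 0},{"travel": [-0.305,0.225,0],"twist": [0,0,0],"claw": 0},{"travel": [-0.305,0.225,0],"twist": [0,0,0],"claw": 0},{"travel": [-0.305,0.225,0],"twist": [0,0,0],"claw": 0},{"travel": [-0.305,0.225,0],"twist": [0,0,0],"claw": 0},{"travel": [-0.305,0.225,0],"twist": [0,0,0],"claw": 0},{"travel": [-0.305,0.225,0],"twist": [0,0,0],"claw": 0},{"travel": [-0.305,0.225,0],"twist": [0,0,0],"claw": 0}]'

```text
clock: 3.0
position: [0.7002, -0.039, 0.3799]
tool_rot: [-3.14, 0.002, 1.568]
force: [0.2, 0.6, 0.3]
grip_width: 0.0004
```

Run:
```python
from h import *
s=bot.observe(); print(s["position"],s["qpos"],s["tool_rot"])
f=bot.grab_frame("wrist"); cv2.imwrite("pics/d_wrist.png",f["frame"])
```

```text
[ 0.7001716  -0.03895751  0.37989219] [-0.2740228   0.59834012  0.45839259  1.16885271 -0.25262124  1.42992688
  0.14661854] [-3.14010005e+00  1.68859718e-03  1.56773284e+00]
```

View pics/d_wrist.png

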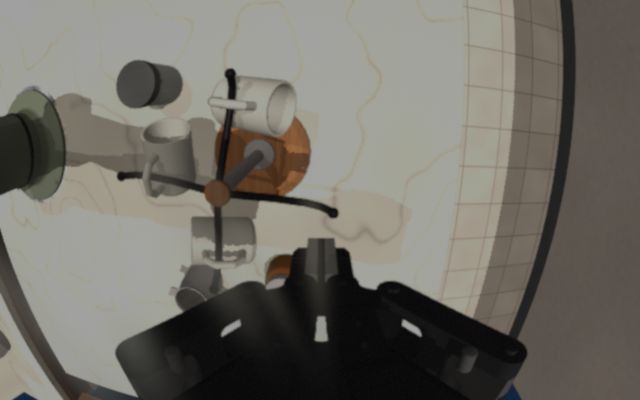

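```bash
cat >> h.py <<'E'
def wray(f,s,u,v):
    x,y=u-f["cx"],v-f["cy"]; r=np.hypot(x,y); th=r/f["fx"]
    c=np.array([np.sin(th)*x/r,-np.sin(th)*y/r,-np.cos(th)]) if r>0 else np.array([0,0,-1.])
    Rw=R.from_euler("xyz",s["tool_rot"]).as_matrix(); T=f["tool_from_camera"]
    return Rw@T[:3,3]+s["position"], Rw@T[:3,:3]@c
def wonz(f,s,u,v,z):
    o,d=wray(f,s,u,v); return o+d*(z-o[2])/d[2]
E
python3 - <<'E'
from h import *
s=bot.observe(); f=bot.grab_frame("wrist")
print(wonz(f,s,217,190,.245)); print(wonz(f,s,334,213,.242)); print(wonz(f,s,320,245,.38))
E
```

```text
[ 0.5992441  -0.04158466  0.245     ]
[ 0.7126887  -0.06587643  0.242     ]
[ 0.69977193 -0.03089356  0.38      ]
```

Emit:
apply_moves --commands '[{"travel": [0.005,0,0.05],"twist": [0,0,0],"claw": 0},{"travel": [0.005,0,0.1],"twist": [0,0,0],"claw": 0},{"travel": [0.005,0,0.13],"twist": [0,0,0],"claw": 0},{"travel": [0.005,0,0.15],"twist": [0,0,0],"claw": 0},{"travel": [0.005,0,0.167],"twist": [0,0,0],"claw": 0},{"travel": [0.005,0,0.167],"twist": [0,0,0],"claw": 0}]'

```text
clock: 3.7
position: [0.6979, -0.028, 0.2124]
tool_rot: [-3.138, -0.001, 1.572]
force: [-0.2, -0.1, 1.2]
grip_width: 0.0
```

Run:
```python
from h import *
f=bot.grab_frame("wrist"); cv2.imwrite("pics/e_wrist.png",f["frame"]); 
f=bot.grab_frame("side"); cv2.imwrite("pics/e_side.png",cv2.resize(f["frame"][130:280,250:450],None,fx=4,fy=4))
c=np.array([.597,-.048])
# path: finger centre at radius .1, tangential speed
for a in range(10,-176,-6): 
    p=c+.1*np.array([np.cos(np.radians(a)),np.sin(np.radians(a))]); print(a,np.round(p,3),end=' ')
```

```text
10 [ 0.695 -0.031] 4 [ 0.697 -0.041] -2 [ 0.697 -0.051] -8 [ 0.696 -0.062] -14 [ 0.694 -0.072] -20 [ 0.691 -0.082] -26 [ 0.687 -0.092] -32 [ 0.682 -0.101] -38 [ 0.676 -0.11 ] -44 [ 0.669 -0.117] -50 [ 0.661 -0.125] -56 [ 0.653 -0.131] -62 [ 0.644 -0.136] -68 [ 0.634 -0.141] -74 [ 0.625 -0.144] -80 [ 0.614 -0.146] -86 [ 0.604 -0.148] -92 [ 0.594 -0.148] -98 [ 0.583 -0.147] -104 [ 0.573 -0.145] -110 [ 0.563 -0.142] -116 [ 0.553 -0.138] -122 [ 0.544 -0.133] -128 [ 0.535 -0.127] -134 [ 0.528 -0.12 ] -140 [ 0.52  -0.112] -146 [ 0.514 -0.104] -152 [ 0.509 -0.095] -158 [ 0.504 -0.085] -164 [ 0.501 -0.076] -170 [ 0.499 -0.065]
```

View pics/e_wrist.png

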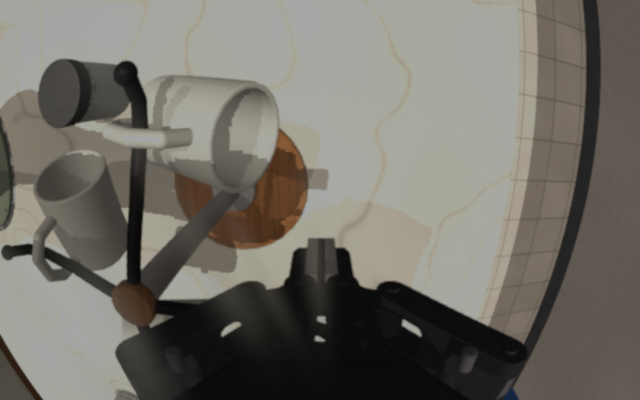

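View pics/e_side.png

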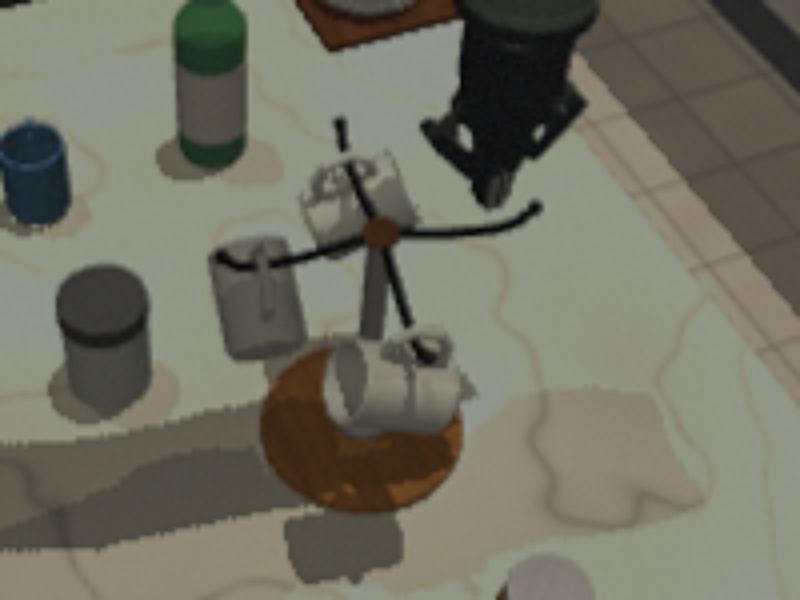

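Run:
```python
from h import *
for a0 in (10,-30,-70,-110,-150):
    p=lambda a: .1*np.array([np.sin(np.radians(a)),np.cos(np.radians(a))])
    print(a0,[[round(float(t),3) for t in p(a0-4*k)-p(a0)] for k in range(1,11)])
```

```text
10 [[-0.007, 0.001], [-0.014, 0.001], [-0.021, 0.001], [-0.028, 0.001], [-0.035, 0.0], [-0.042, -0.001], [-0.048, -0.003], [-0.055, -0.006], [-0.061, -0.009], [-0.067, -0.012]]
-30 [[-0.006, -0.004], [-0.012, -0.008], [-0.017, -0.012], [-0.022, -0.017], [-0.027, -0.022], [-0.031, -0.028], [-0.035, -0.034], [-0.038, -0.04], [-0.041, -0.046], [-0.044, -0.052]]
-70 [[-0.002, -0.007], [-0.004, -0.013], [-0.005, -0.02], [-0.006, -0.027], [-0.006, -0.034], [-0.006, -0.041], [-0.005, -0.048], [-0.004, -0.055], [-0.002, -0.062], [-0.0, -0.068]]
-110 [[0.003, -0.006], [0.006, -0.013], [0.009, -0.019], [0.013, -0.025], [0.017, -0.03], [0.022, -0.035], [0.027, -0.04], [0.032, -0.045], [0.038, -0.049], [0.044, -0.052]]
-150 [[0.006, -0.003], [0.013, -0.006], [0.019, -0.009], [0.026, -0.01], [0.033, -0.012], [0.04, -0.013], [0.047, -0.013], [0.053, -0.013], [0.06, -0.013], [0.067, -0.012]]
```

Emit:
apply_moves --commands '[{"travel": [-0.007,0.0,0],"twist": [0,0,0],"claw": 0},{"travel": [-0.014,0.0,0],"twist": [0,0,0],"claw": 0},{"travel": [-0.021,0,0],"twist": [0,0,0],"claw": 0},{"travel": [-0.028,0,0],"twist": [0,0,0],"claw": 0},{"travel": [-0.035,-0.001,0],"twist": [0,0,0],"claw": 0},{"travel": [-0.042,-0.003,0],"twist": [0,0,0],"claw": 0},{"travel": [-0.049,-0.006,0],"twist": [0,0,0],"claw": 0},{"travel": [-0.056,-0.009,0],"twist": [0,0,0],"claw": 0},{"travel": [-0.063,-0.012,0],"twist": [0,0,0],"claw": 0},{"travel": [-0.069,-0.016,0],"twist": [0,0,0],"claw": 0}]'

```text
clock: 4.8
position: [0.6827, -0.1, 0.2143]
tool_rot: [-3.142, 0.0, 1.569]
force: [0.1, 0.7, 0.6]
grip_width: -0.0
```

Emit:
apply_moves --commands '[{"travel": [-0.006,-0.004,0],"twist": [0,0,0],"claw": 0},{"travel": [-0.012,-0.008,0],"twist": [0,0,0],"claw": 0},{"travel": [-0.017,-0.012,0],"twist": [0,0,0],"claw": 0},{"travel": [-0.022,-0.017,0],"twist": [0,0,0],"claw": 0},{"travel": [-0.027,-0.022,0],"twist": [0,0,0],"claw": 0},{"travel": [-0.031,-0.028,0],"twist": [0,0,0],"claw": 0},{"travel": [-0.035,-0.034,0],"twist": [0,0,0],"claw": 0},{"travel": [-0.038,-0.04,0],"twist": [0,0,0],"claw": 0},{"travel": [-0.041,-0.046,0],"twist": [0,0,0],"claw": 0},{"travel": [-0.044,-0.052,0],"twist": [0,0,0],"claw": 0}]'

```text
clock: 5.8
position: [0.6304, -0.1434, 0.2143]
tool_rot: [3.142, 0.0, 1.569]
force: [1.0, 1.2, -0.4]
grip_width: 0.0001
```

Run:
```python
from h import *
f=bot.grab_frame("scene"); cv2.imwrite("pics/f_scene.png",cv2.resize(f["frame"][110:260,200:400],None,fx=4,fy=4))
f=bot.grab_frame("side"); cv2.imwrite("pics/f_side.png",cv2.resize(f["frame"][130:280,250:450],None,fx=4,fy=4))
```

```text
(no output)
```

View pics/f_scene.png

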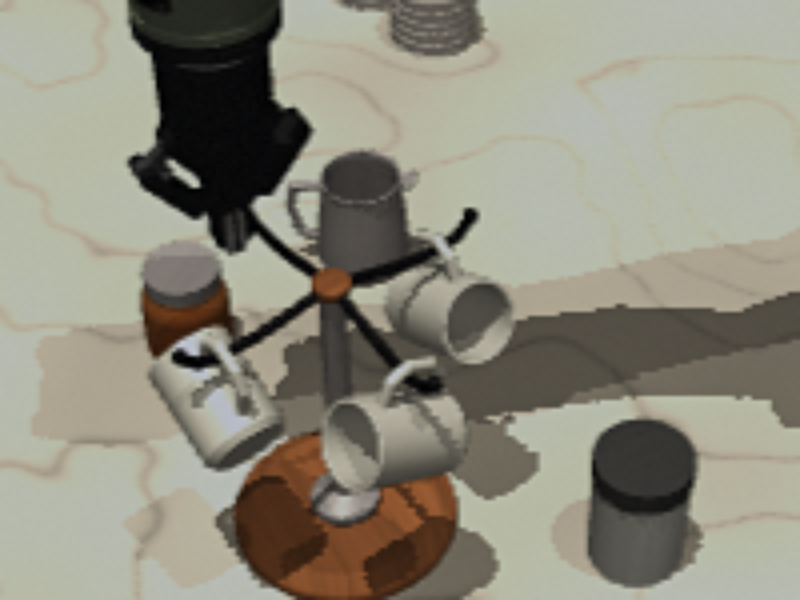

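View pics/f_side.png

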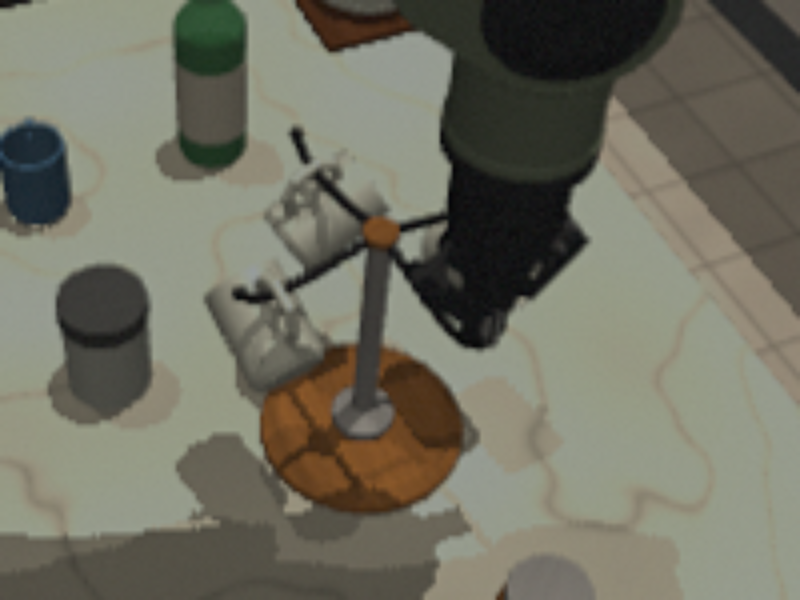

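Stand is turning with the hook and the mugs stay on. Continue.

Emit:
apply_moves --commands '[{"travel": [-0.002,-0.007,0],"twist": [0,0,0],"claw": 0},{"travel": [-0.004,-0.013,0],"twist": [0,0,0],"claw": 0},{"travel": [-0.005,-0.02,0],"twist": [0,0,0],"claw": 0},{"travel": [-0.006,-0.027,0],"twist": [0,0,0],"claw": 0},{"travel": [-0.006,-0.034,0],"twist": [0,0,0],"claw": 0},{"travel": [-0.006,-0.041,0],"twist": [0,0,0],"claw": 0},{"travel": [-0.005,-0.048,0],"twist": [0,0,0],"claw": 0},{"travel": [-0.004,-0.055,0],"twist": [0,0,0],"claw": 0},{"travel": [-0.002,-0.062,0],"twist": [0,0,0],"claw": 0},{"travel": [0,-0.068,0],"twist": [0,0,0],"claw": 0}]'

```text
clock: 6.9
position: [0.5623, -0.1429, 0.2143]
tool_rot: [-3.142, -0.0, 1.569]
force: [0.3, -0.2, 1.1]
grip_width: 0.0001
```

Emit:
apply_moves --commands '[{"travel": [0.003,-0.006,0],"twist": [0,0,0],"claw": 0},{"travel": [0.006,-0.013,0],"twist": [0,0,0],"claw": 0},{"travel": [0.009,-0.019,0],"twist": [0,0,0],"claw": 0},{"travel": [0.013,-0.025,0],"twist": [0,0,0],"claw": 0},{"travel": [0.017,-0.03,0],"twist": [0,0,0],"claw": 0},{"travel": [0.022,-0.035,0],"twist": [0,0,0],"claw": 0},{"travel": [0.027,-0.04,0],"twist": [0,0,0],"claw": 0},{"travel": [0.032,-0.045,0],"twist": [0,0,0],"claw": 0},{"travel": [0.038,-0.049,0],"twist": [0,0,0],"claw": 0},{"travel": [0.044,-0.052,0],"twist": [0,0,0],"claw": 0}]'

```text
clock: 7.9
position: [0.5107, -0.0985, 0.2143]
tool_rot: [-3.142, 0.0, 1.569]
force: [0.2, -0.2, 0.1]
grip_width: -0.0001
```

Run:
```python
from h import *
f=bot.grab_frame("scene"); cv2.imwrite("pics/g_scene.png",cv2.resize(f["frame"][110:260,200:400],None,fx=4,fy=4))
f=bot.grab_frame("side"); cv2.imwrite("pics/g_side.png",cv2.resize(f["frame"][130:280,250:450],None,fx=4,fy=4))
```

View pics/g_scene.png

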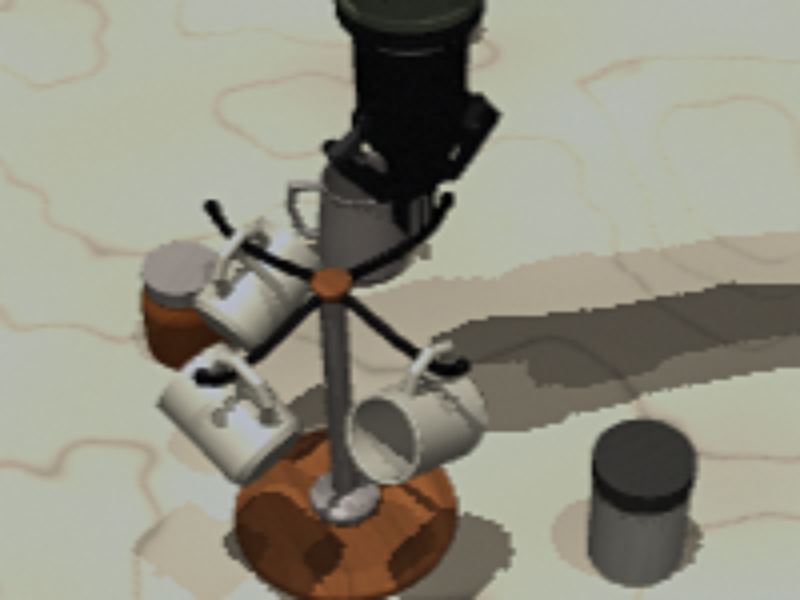

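View pics/g_side.png

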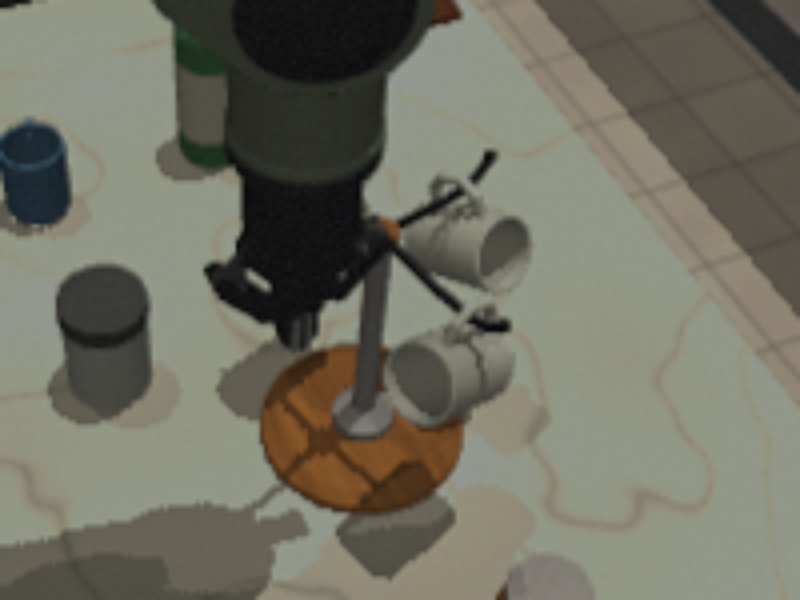

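Run:
```python
from h import *
f=bot.grab_frame("scene")
t=onz(f,200+447.5/4-.5,110+200.5/4-.5,.242); c=onz(f,200+331/4-.5,110+283/4-.5,.245); print(t,c,np.degrees(np.arctan2(*(t-c)[1::-1])),np.linalg.norm(t-c))
```

```text
[ 0.48815476 -0.08915039  0.242     ] [ 0.59720748 -0.04716259  0.245     ] -158.9421475861418 0.11689513111844974
```

Emit:
apply_moves --commands '[{"travel": [0.006,-0.003,0],"twist": [0,0,0],"claw": 0},{"travel": [0.013,-0.006,0],"twist": [0,0,0],"claw": 0},{"travel": [0.019,-0.009,0],"twist": [0,0,0],"claw": 0},{"travel": [0.025,-0.01,0],"twist": [0,0,0],"claw": 0},{"travel": [0.03,-0.012,0],"twist": [0,0,0],"claw": 0},{"travel": [0.033,-0.012,0],"twist": [0,0,0],"claw": 0},{"travel": [0.035,-0.012,0],"twist": [0,0,0],"claw": 0},{"travel": [0.035,-0.012,0],"twist": [0,0,0],"claw": 0}]'

```text
clock: 8.85
position: [0.4991, -0.0638, 0.2143]
tool_rot: [3.142, -0.0, 1.569]
force: [0.0, 0.4, -1.2]
grip_width: 0.0
```

Emit:
apply_moves --commands '[{"travel": [-0.02,0.0,0],"twist": [0,0,0],"claw": 0},{"travel": [-0.03,0,-0.02],"twist": [0,0,0],"claw": 0},{"travel": [-0.03,0,-0.07],"twist": [0,0,0],"claw": 0},{"travel": [-0.03,0,-0.12],"twist": [0,0,0],"claw": 0.04},{"travel": [-0.03,0,-0.17],"twist": [0,0,0],"claw": 0.04},{"travel": [-0.03,0,-0.17],"twist": [0,0,0],"claw": 0.04}]'

```text
clock: 9.45
position: [0.5008, -0.0949, 0.39]
tool_rot: [3.133, -0.0, 1.568]
force: [-0.2, -0.3, -0.8]
grip_width: 0.0398
```

Run:
```python
from h import *
s=bot.observe()
f=bot.grab_frame("wrist"); cv2.imwrite("pics/i_wrist.png",f["frame"])
f=bot.grab_frame("scene"); cv2.imwrite("pics/i_scene.png",cv2.resize(f["frame"][110:260,200:400],None,fx=4,fy=4))
f=bot.grab_frame("side"); cv2.imwrite("pics/i_side.png",cv2.resize(f["frame"][130:280,250:450],None,fx=4,fy=4)); print(s["position"],s["tool_rot"],bot.observe()["position"])
```

```text
[ 0.50078155 -0.09490091  0.39001175] [ 3.13303182e+00 -2.83544361e-04  1.56809196e+00] [ 0.49889581 -0.09401201  0.38399898]
```

View pics/i_wrist.png

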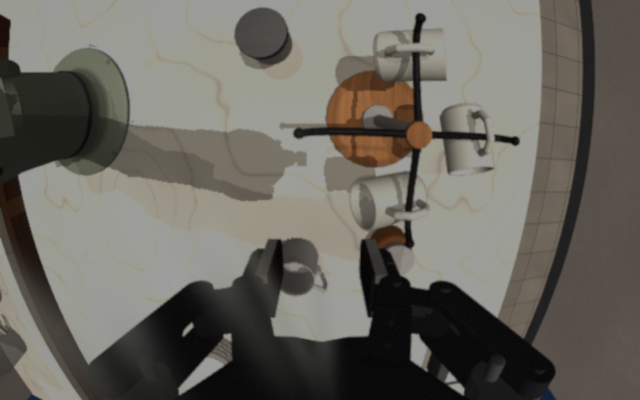

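View pics/i_scene.png

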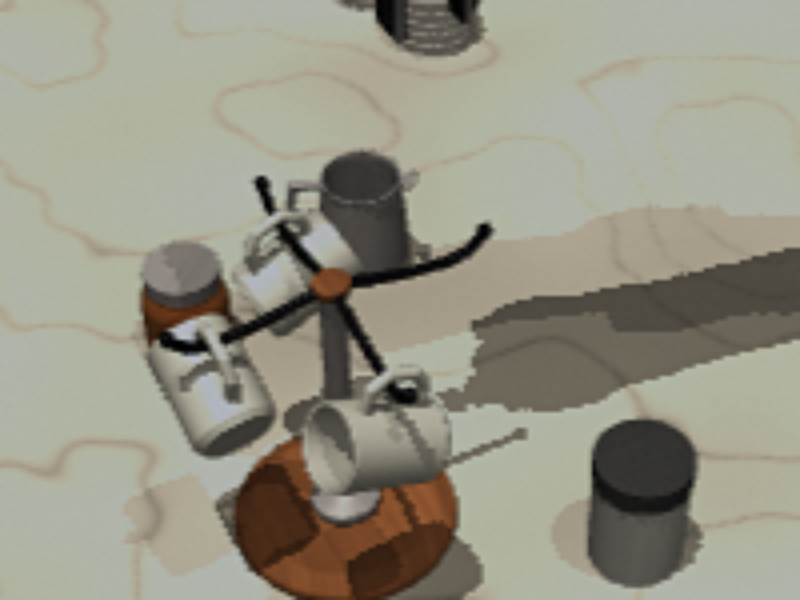

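View pics/i_side.png

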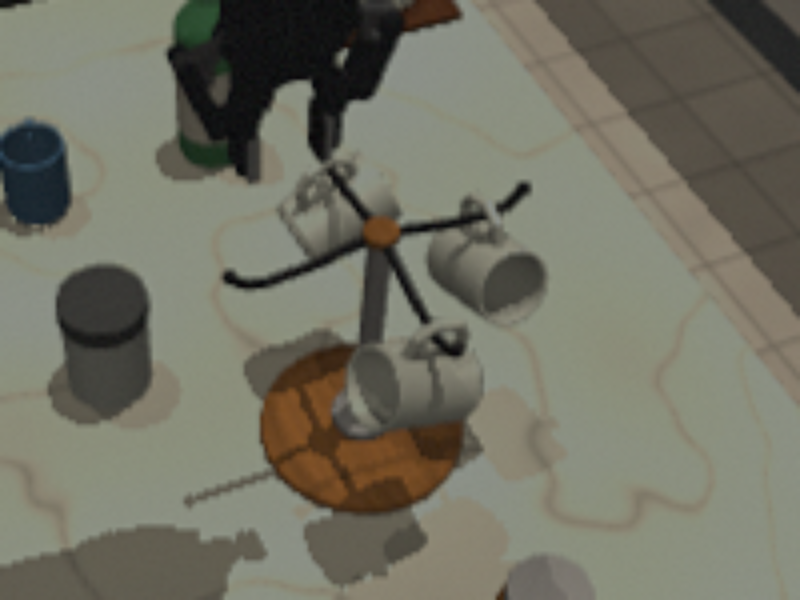

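Run:
```python
from h import *
fa=bot.grab_frame("scene");fb=bot.grab_frame("side")
q=lambda x,y,X,Y:(X+x/4-.4,Y+y/4-.4)
for n,a,b,z in(("tip",q(486,229.5,200,110),q(230,277,250,130),.242),("cap",q(331,282,200,110),q(381,231,250,130),.245)):
    print(n,tri(fa,a,fb,b),onz(fa,*a,z),onz(fb,*b,z))
s=bot.observe(); s2=dict(position=np.array([.5008,-.0949,.390]),tool_rot=np.array([3.133,-.0003,1.568]));f=bot.grab_frame("wrist")
for nm,u,v,z in(("tip",298,133,.242),("cap",419,135,.245)): print("wrist",nm,wonz(f,s2,u,v,z))
```

```text
tip [ 0.48022465 -0.0501709   0.24165955] [ 0.47882678 -0.04921441  0.242     ] [ 0.48160379 -0.0512732   0.242     ]
cap [ 0.59624168 -0.0510293   0.24196512] [ 0.59672643 -0.04756904  0.245     ] [ 0.59563276 -0.05382917  0.245     ]
wrist tip [ 0.48138104 -0.04804325  0.242     ]
wrist cap [ 0.59694551 -0.04809754  0.245     ]
```

Emit:
apply_moves --commands '[{"travel": [0.31,-0.105,0.06],"twist": [0,0,0],"claw": 0.04},{"travel": [0.31,-0.105,0.06],"twist": [0,0,0],"claw": 0.04},{"travel": [0.31,-0.105,0.06],"twist": [0,0,0],"claw": 0.04},{"travel": [0.31,-0.105,0.06],"twist": [0,0,0],"claw": 0.04},{"travel": [0.31,-0.105,0.06],"twist": [0,0,0],"claw": 0.04},{"travel": [0.31,-0.105,0.06],"twist": [0,0,0],"claw": 0.04},{"travel": [0.31,-0.105,0.06],"twist": [0,0,0],"claw": 0.04},{"travel": [0.31,-0.105,0.06],"twist": [0,0,0],"claw": 0.04},{"travel": [0.31,-0.105,0.06],"twist": [0,0,0],"claw": 0.04}]'

```text
clock: 10.65
position: [0.3943, 0.2161, 0.3236]
tool_rot: [-3.14, 0.001, 1.57]
force: [-0.9, -0.3, -0.4]
grip_width: 0.0399
```

Run:
```python
from h import *
s=bot.observe(); print(s["position"],s["tool_rot"])
f=bot.grab_frame("wrist"); cv2.imwrite("pics/j_wrist.png",cv2.resize(f["frame"][60:300,200:440],None,fx=2.5,fy=2.5,interpolation=cv2.INTER_CUBIC))
m=cv2.inRange(cv2.cvtColor(f["frame"],cv2.COLOR_BGR2HSV),(98,90,20),(125,255,255))
k,l,st,ce=cv2.connectedComponentsWithStats(m)
print([(st[i],ce[i]) for i in range(1,k) if st[i][4]>100])
```

```text
[0.39433775 0.21613715 0.32359134] [-3.14047864e+00  1.26314913e-03  1.56988060e+00]
[(array([ 322,   51,   46,   66, 1785], dtype=int32), array([344.91148459,  91.26666667]))]
```

View pics/j_wrist.png

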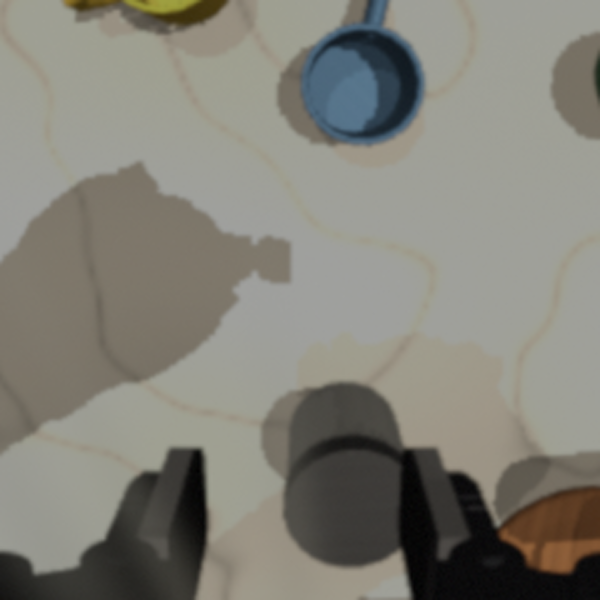

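Run:
```python
from h import *
s=bot.observe()
f=bot.grab_frame("wrist"); cv2.imwrite("pics/k_wrist.png",cv2.resize(f["frame"][30:130,280:420],None,fx=5,fy=5,interpolation=cv2.INTER_CUBIC))
print("rim",wonz(f,s,344.9,93.3,.08), "base?")
```

```text
rim [0.42481575 0.30157053 0.08      ] base?
```

View pics/k_wrist.png

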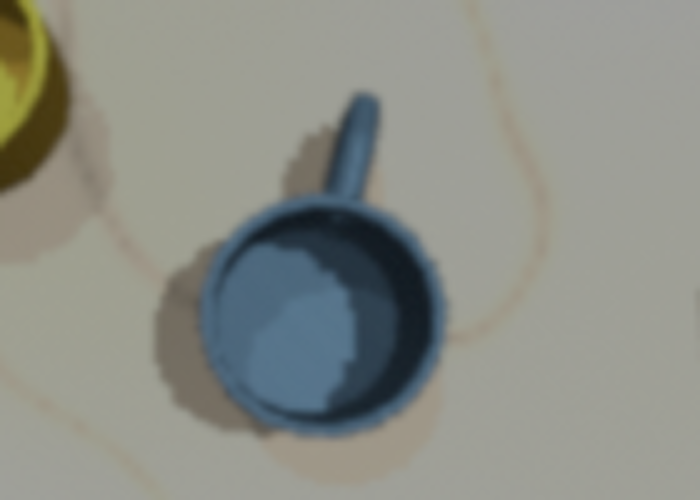

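Run:
```python
from h import *
s=bot.observe()
f=bot.grab_frame("wrist")
c=wonz(f,s,344,92.4,.08);print("rim",c)
for u,v,z in((352.8,50,.06),(348.2,67.0,.066),(352,52.5,.062)):
    p=wonz(f,s,u,v,z); d=p-c; print(p,np.hypot(*d[:2]),np.degrees(np.arctan2(d[1],d[0])))
```

```text
rim [0.42410859 0.30246574 0.08      ]
[0.43690434 0.35952514 0.06      ] 0.05847654897406663 77.36035708632947
[0.43041134 0.33595459 0.066     ] 0.034076789648934715 79.3413725198092
[0.43566328 0.35580965 0.062     ] 0.05458097967091567 77.77812443691309
```

Emit:
apply_moves --commands '[{"travel": [0.0906,0.0017,0.18],"twist": [0,0,12],"claw": 0.04},{"travel": [0.0906,0.0017,0.18],"twist": [0,0,12],"claw": 0.04},{"travel": [0.0906,0.0017,0.18],"twist": [0,0,12],"claw": 0.04},{"travel": [0.0906,0.0017,0.18],"twist": [0,0,12],"claw": 0.04},{"travel": [0.0906,0.0017,0.18],"twist": [0,0,12],"claw": 0.04},{"travel": [0.0906,0.0017,0.18],"twist": [0,0,12],"claw": 0.04},{"travel": [0.0906,0.0017,0.18],"twist": [0,0,12],"claw": 0.04}]'

```text
clock: 11.5
position: [0.3976, 0.306, 0.1458]
tool_rot: [3.14, -0.001, 1.358]
force: [0.2, 0.3, -0.0]
grip_width: 0.0398
```

Run:
```python
from h import *
s=bot.observe(); print(s["position"],s["tool_rot"])
f=bot.grab_frame("wrist"); cv2.imwrite("pics/l_wrist.png",f["frame"])
f=bot.grab_frame("scene"); cv2.imwrite("pics/l_scene.png",cv2.resize(f["frame"][210:330,340:500],None,fx=5,fy=5,interpolation=cv2.INTER_CUBIC))
```

```text
[0.39759101 0.30604497 0.14575447] [ 3.14025837e+00 -1.32606342e-03  1.35769446e+00]
```

View pics/l_wrist.png

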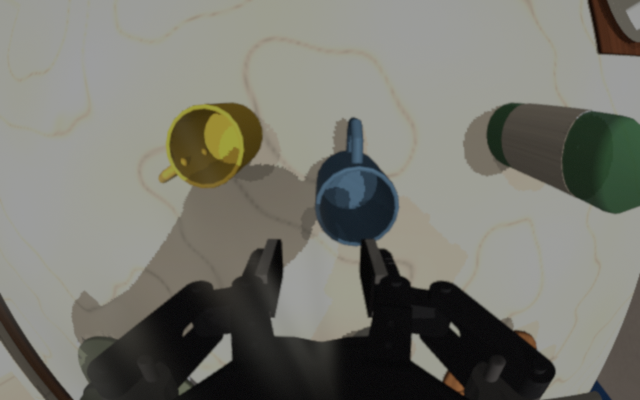

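View pics/l_scene.png

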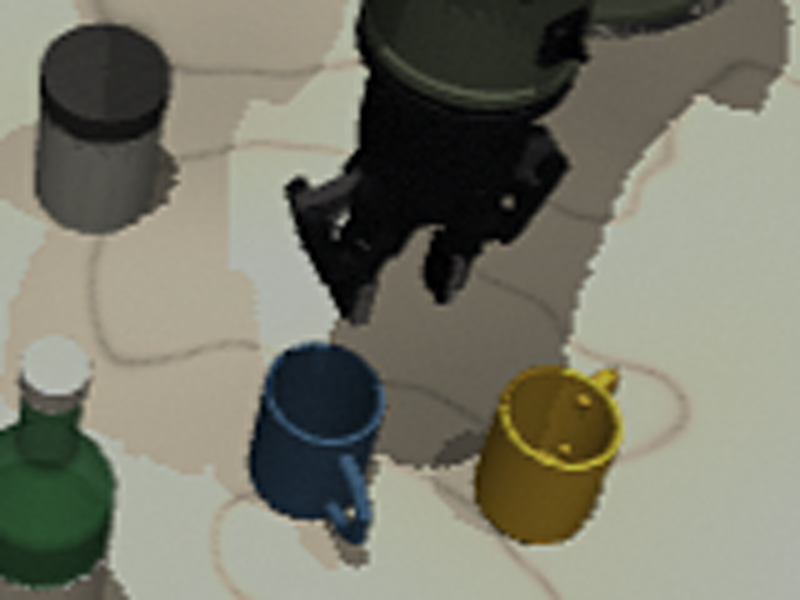

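Run:
```python
from h import *
s=bot.observe()
f=bot.grab_frame("wrist")
c=wonz(f,s,357.2,204.5,.08);print("rim",c)
for u,v,z in((355.3,121,.06),(356,150,.066)):
    p=wonz(f,s,u,v,z); d=p-c; print(p,np.hypot(*d[:2]),np.degrees(np.arctan2(d[1],d[0])))
i=f["frame"]; hsv=cv2.cvtColor(i,cv2.COLOR_BGR2HSV); m=cv2.inRange(hsv,(95,80,20),(125,255,255)); 
# leftmost/rightmost rim
```

```text
rim [0.42449072 0.30559033 0.08      ]
[0.43599517 0.36218292 0.06      ] 0.057750093189927416 78.50918039207811
[0.43187096 0.34183148 0.066     ] 0.03698498013302303 78.48952935991649
```

Emit:
apply_moves --commands '[{"travel": [0,0,0.04],"twist": [0,0,0],"claw": 0.04},{"travel": [0,0,0.07],"twist": [0,0,0],"claw": 0.04},{"travel": [0,0,0.092],"twist": [0,0,0],"claw": 0.04},{"travel": [0,0,0.092],"twist": [0,0,0],"claw": 0.04},{"travel": [0,0,0.092],"twist": [0,0,0],"claw": 0.04}]'

```text
clock: 12.15
position: [0.397, 0.3068, 0.0534]
tool_rot: [3.141, -0.001, 1.359]
force: [0.4, 0.1, -1.0]
grip_width: 0.0392
```

Run:
```python
from h import *
s=bot.observe(); print(s["position"],s["tool_rot"],s["force"])
f=bot.grab_frame("wrist"); cv2.imwrite("pics/m_wrist.png",f["frame"])
f=bot.grab_frame("scene"); cv2.imwrite("pics/m_scene.png",cv2.resize(f["frame"][210:330,340:500],None,fx=5,fy=5,interpolation=cv2.INTER_CUBIC))
```

```text
[0.39702241 0.30676664 0.05339919] [ 3.14106727e+00 -6.07579038e-04  1.35881840e+00] [ 0.41186152  0.079546   -0.96296386]
```

View pics/m_wrist.png

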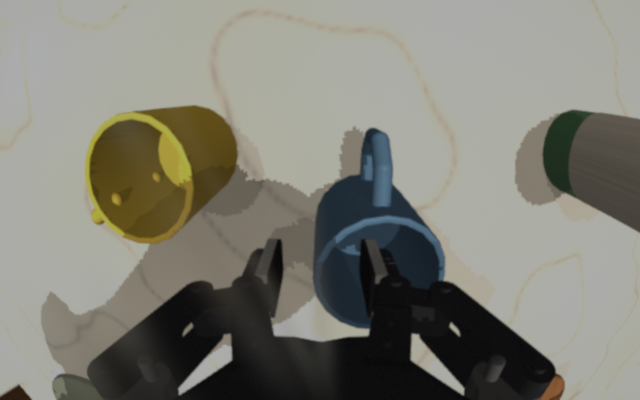

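View pics/m_scene.png

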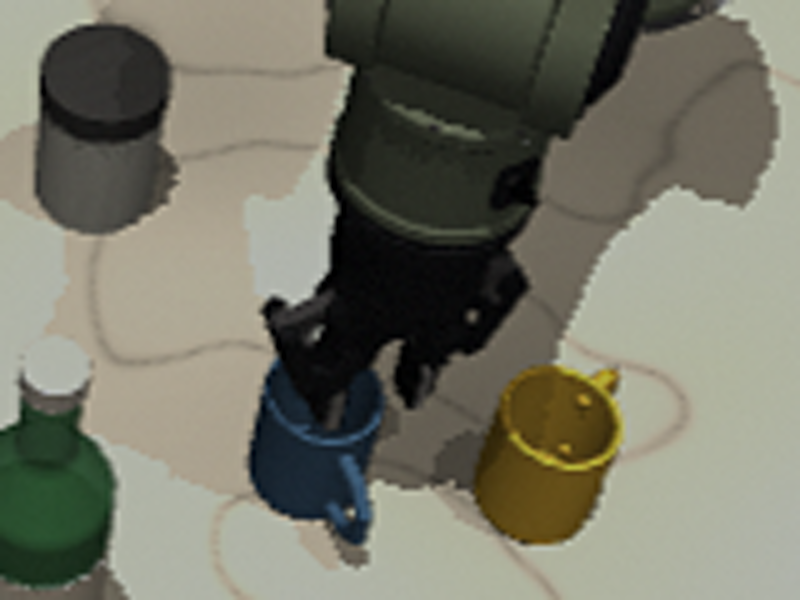

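Emit:
apply_moves --commands '[{"travel": [0,0,0],"twist": [0,0,0],"claw": 0.02},{"travel": [0,0,0],"twist": [0,0,0],"claw": 0.01},{"travel": [0,0,0],"twist": [0,0,0],"claw": 0},{"travel": [0,0,0],"twist": [0,0,0],"claw": 0},{"travel": [0,0,0],"twist": [0,0,0],"claw": 0},{"travel": [0,0,0],"twist": [0,0,0],"claw": 0}]' --force 60

```text
clock: 12.85
position: [0.3966, 0.3073, 0.0531]
tool_rot: [3.141, -0.001, 1.36]
force: [-2.5, 0.2, 12.9]
grip_width: 0.0029
```

Emit:
apply_moves --commands '[{"travel": [0,0,-0.02],"twist": [0,0,0],"claw": 0},{"travel": [0,0,-0.05],"twist": [0,0,0],"claw": 0},{"travel": [0,0,-0.09],"twist": [0,0,0],"claw": 0},{"travel": [0,0,-0.13],"twist": [0,0,0],"claw": 0},{"travel": [0,0,-0.17],"twist": [0,0,0],"claw": 0},{"travel": [0,0,-0.2],"twist": [0,0,0],"claw": 0},{"travel": [0,0,-0.22],"twist": [0,0,0],"claw": 0},{"travel": [0,0,-0.22],"twist": [0,0,0],"claw": 0}]'

```text
clock: 13.65
position: [0.3972, 0.3073, 0.2748]
tool_rot: [3.14, -0.004, 1.359]
force: [1.0, 0.4, -2.6]
grip_width: 0.0033
```

Run:
```python
from h import *
s=bot.observe(); print(s["position"],s["tool_rot"],s["force"],s["qpos"],s["grip_width"])
f=bot.grab_frame("wrist"); cv2.imwrite("pics/n_wrist.png",f["frame"])
f=bot.grab_frame("scene"); cv2.imwrite("pics/n_scene.png",cv2.resize(f["frame"][180:330,340:500],None,fx=4,fy=4,interpolation=cv2.INTER_CUBIC))
```

```text
[0.39718226 0.30734602 0.27482473] [ 3.13955744 -0.00361613  1.35935172] [ 1.02280273  0.42007109 -2.60873187] [-0.95837133  0.27833757  0.22622867  1.87675403 -0.07429096  0.99037869
 -0.91148381] 0.0033044703943200873
```

View pics/n_wrist.png

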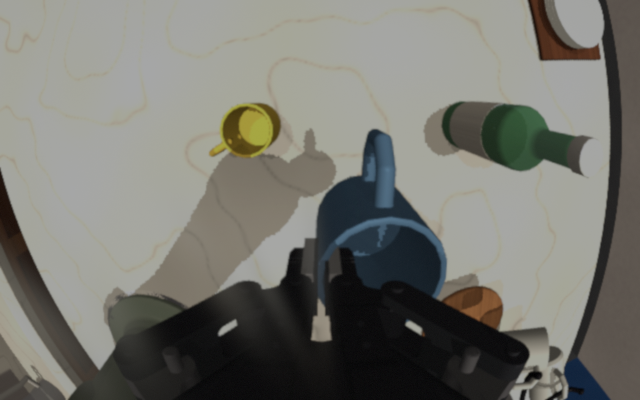

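View pics/n_scene.png

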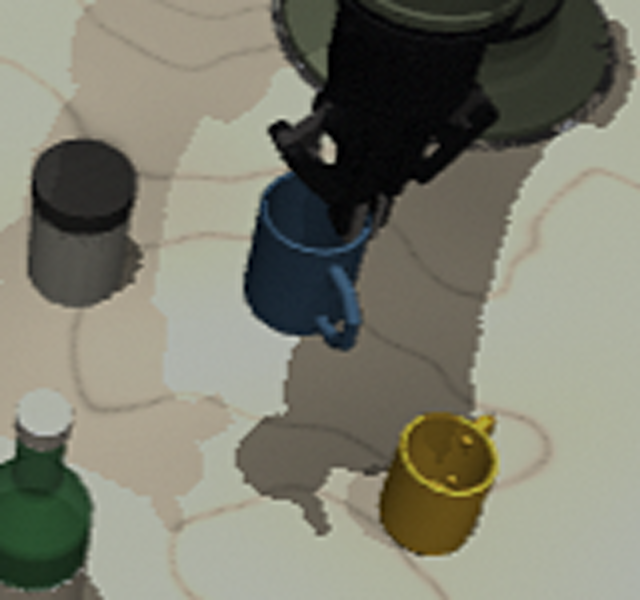

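Emit:
apply_moves --commands '[{"travel": [-0.3895,0.0774,-0.01],"twist": [0,0,-12],"claw": 0},{"travel": [-0.3895,0.0774,-0.01],"twist": [0,0,-12],"claw": 0},{"travel": [-0.3895,0.0774,-0.01],"twist": [0,0,-12],"claw": 0},{"travel": [-0.3895,0.0774,-0.01],"twist": [0,0,-12],"claw": 0},{"travel": [-0.3895,0.0774,-0.01],"twist": [0,0,-12],"claw": 0},{"travel": [-0.3895,0.0774,-0.01],"twist": [0,0,-12],"claw": 0},{"travel": [-0.3895,0.0774,-0.01],"twist": [0,0,-12],"claw": 0},{"travel": [-0.3895,0.0774,-0.01],"twist": [0,0,-12],"claw": 0},{"travel": [-0.3895,0.0774,-0.01],"twist": [0,0,-12],"claw": 0},{"travel": [-0.3895,0.0774,-0.01],"twist": [0,0,-12],"claw": 0}]'

```text
clock: 14.75
position: [0.3898, -0.0909, 0.2814]
tool_rot: [-3.14, 0.0, 1.567]
force: [-0.2, 0.9, -3.1]
grip_width: 0.0031
```

Emit:
apply_moves --commands '[{"travel": [0,0,0],"twist": [0,7,0],"claw": 0},{"travel": [0,0,0],"twist": [0,14,0],"claw": 0},{"travel": [0,0,0],"twist": [0,21,0],"claw": 0},{"travel": [0,0,0],"twist": [0,28,0],"claw": 0},{"travel": [0,0,0],"twist": [0,35,0],"claw": 0},{"travel": [0,0,0],"twist": [0,40,0],"claw": 0},{"travel": [0,0,0],"twist": [0,40,0],"claw": 0},{"travel": [0,0,0],"twist": [0,40,0],"claw": 0},{"travel": [0,0,0],"twist": [0,40,0],"claw": 0}]'

```text
clock: 15.65
position: [0.3905, -0.0893, 0.2824]
tool_rot: [3.142, -0.696, 1.571]
force: [-0.5, -0.8, -1.5]
grip_width: 0.0031
```

Run:
```python
from h import *
s=bot.observe(); print(s["position"],s["tool_rot"],R.from_euler("xyz",s["tool_rot"]).as_matrix().round(3),s["force"],s["qpos"],s["grip_width"])
for n in("wrist","scene","side"):
    f=bot.grab_frame(n); cv2.imwrite(f"pics/o_{n}.png",f["frame"])
```

```text
[ 0.39054542 -0.08931932  0.28240939] [ 3.14157196 -0.69634118  1.57077023] [[ 0.     1.     0.   ]
 [ 0.767 -0.     0.641]
 [ 0.641  0.    -0.767]] [-0.45321957 -0.79001582 -1.47953218] [ 0.12302108  0.38902937  0.5340634   1.98906447 -0.73345834  1.39390451
  1.02344412] 0.003138673041721562
```

View pics/o_scene.png

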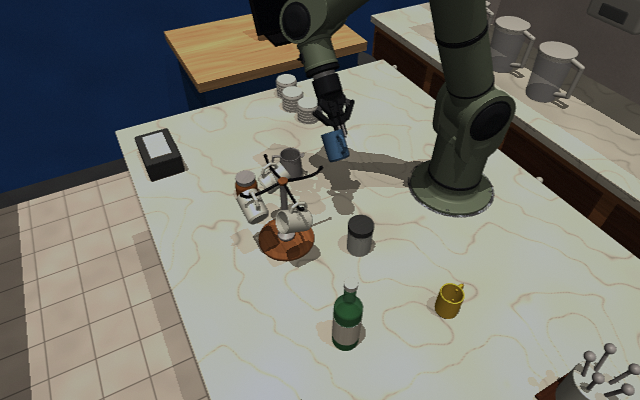

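View pics/o_side.png

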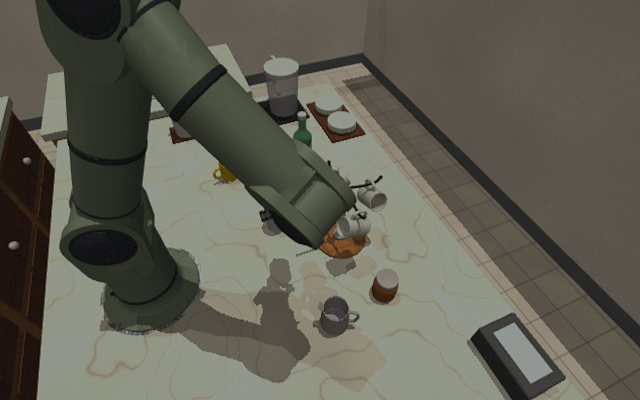

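View pics/o_wrist.png

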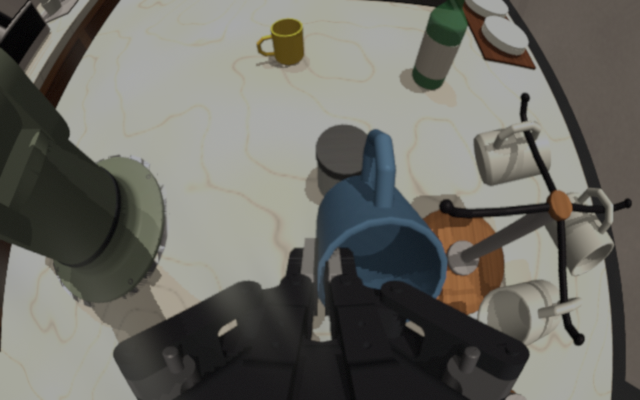

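```bash
cat >> h.py <<'E'
def tproj(f,p):  # tool coords -> wrist pixel
    T=f["tool_from_camera"]; c=T[:3,:3].T@(np.asarray(p)-T[:3,3]); th=np.arctan2(np.hypot(c[0],c[1]),-c[2]); h=np.hypot(c[0],c[1])
    return np.array([f["cx"]+f["fx"]*th*c[0]/h, f["cy"]-f["fx"]*th*c[1]/h])
E
python3 - <<'E'
from h import *
s=dict(position=np.array([.3905,-.0893,.2824]),tool_rot=np.array([3.14157,-.69634,1.57077]))
f=bot.grab_frame("wrist"); im=f["frame"].copy()
M=lambda x,y,z:(y,.0293+x,.0531-z)
for nm,p in dict(barmid=(0,.058,.041),top=(0,.058,.060),bot=(0,.058,.020),root=(0,.031,.0645),rootb=(0,.031,.0175)).items():
    uv=tproj(f,M(*p)); print(nm,uv); cv2.circle(im,tuple(int(round(t)) for t in uv),2,(0,0,255),-1)
for a in np.radians(range(0,360,20)):
    cv2.circle(im,tuple(int(round(t)) for t in tproj(f,M(.031*np.cos(a),.031*np.sin(a),.08))),1,(0,255,255),-1)
Rw=R.from_euler("xyz",s["tool_rot"]).as_matrix()
for p in((.480,-.050,.242),(.5965,-.050,.245),(.5085,-.05,.225)):
    uv=tproj(f,Rw.T@(np.array(p)-s["position"])); print(uv); cv2.circle(im,tuple(int(round(t)) for t in uv),2,(0,255,0),-1)
cv2.imwrite("pics/p_wrist.png",cv2.resize(im[90:330,270:610],None,fx=2.3,fy=2.3))
E
```

```text
barmid [378.03346949 138.47509457]
top [385.63697792 143.7796175 ]
bot [371.44926407 133.92731941]
root [384.41907375 204.61785225]
rootb [369.15756175 178.61333645]
[444.59962868 208.3496358 ]
[562.30942698 205.00036124]
[468.96333191 215.29129018]
```

View pics/p_wrist.png

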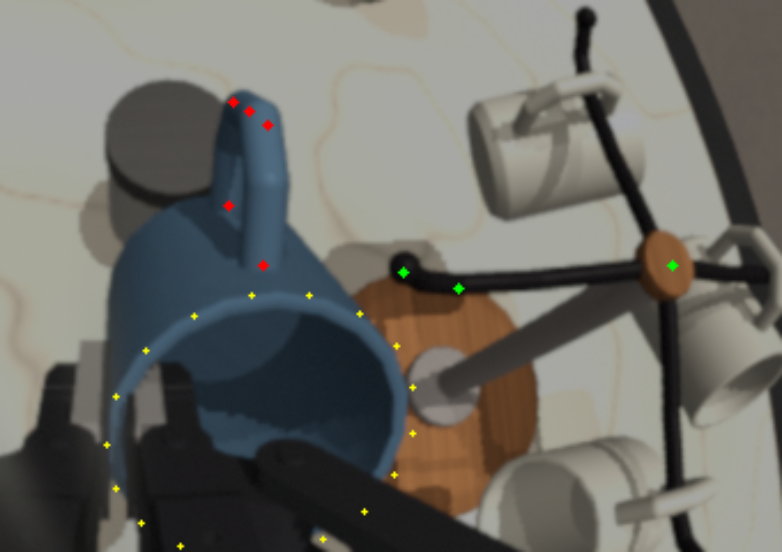

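Emit:
apply_moves --commands '[{"travel": [-0.018,0,0.022],"twist": [0,0,0],"claw": 0},{"travel": [-0.037,0,0.044],"twist": [0,0,0],"claw": 0},{"travel": [-0.037,0.02,0.044],"twist": [0,0,0],"claw": 0},{"travel": [-0.037,0.038,0.044],"twist": [0,0,0],"claw": 0},{"travel": [-0.037,0.038,0.044],"twist": [0,0,0],"claw": 0},{"travel": [-0.037,0.038,0.044],"twist": [0,0,0],"claw": 0}]'

```text
clock: 16.45
position: [0.4283, -0.0902, 0.2249]
tool_rot: [-3.142, -0.698, 1.57]
force: [-0.7, 0.2, -1.6]
grip_width: 0.0031
```

```bash
cat >> h.py <<'E'
def look(tag,crop=(90,330,270,610),sc=2.3):
    s=bot.observe(); f=bot.grab_frame("wrist"); im=f["frame"].copy()
    print(s["clock"],s["position"].round(4),s["tool_rot"].round(3),s["force"].round(1),s["grip_width"])
    a,b,c,d=crop; cv2.imwrite(f"pics/{tag}_wrist.png",cv2.resize(im[a:b,c:d],None,fx=sc,fy=sc,interpolation=cv2.INTER_CUBIC))
    f=bot.grab_frame("scene"); cv2.imwrite(f"pics/{tag}_scene.png",cv2.resize(f["frame"][100:260,220:400],None,fx=3.7,fy=3.7,interpolation=cv2.INTER_CUBIC))
    return s
E
python3 -c "
from h import *
look('q')"
```

```text
16.45 [ 0.4283 -0.0902  0.2249] [-3.142 -0.698  1.57 ] [-0.7  0.2 -1.6] 0.0031264271792316085
```

View pics/q_wrist.png

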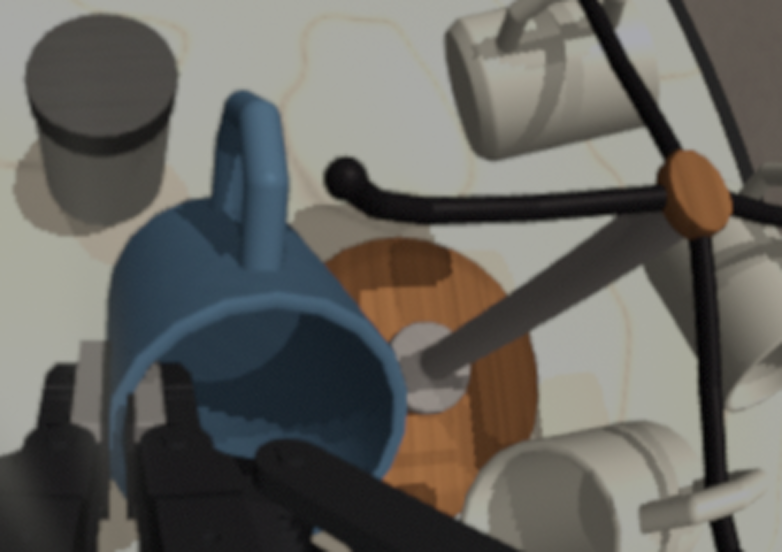

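View pics/q_scene.png

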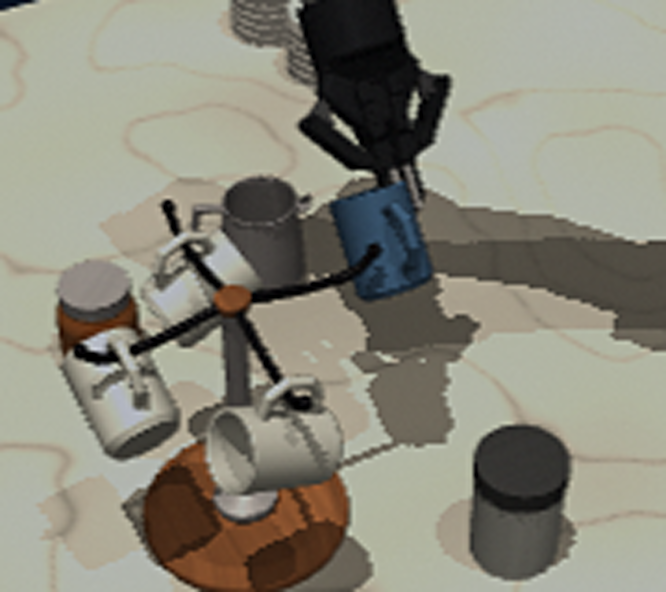

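```bash
python3 -c "
from h import *
s=bot.observe(); f=bot.grab_frame('wrist')
Rw=R.from_euler('xyz',s['tool_rot']).as_matrix()
for v in (166.7,):
  for z in (.240,.242,.244):
    p=wonz(f,s,419.7,v,z); print(p, Rw.T@(p-s['position']))
print(tproj(f,(.0425,.0517,.0121)), 'eye world',s['position']+Rw@np.array([.0425,.0293,.0121]))
# rim/handle check prediction
M=lambda x,y,z:(y,.0293+x,.0531-z)
print('barmid outer edge',tproj(f,M(0,.0625,.041)),'root',tproj(f,M(0,.031,.069)))
fa=bot.grab_frame('scene')
print('eye in scene',(np.array(proj(fa,s['position']+Rw@np.array([.0425,.0293,.0121])))-[220,100])*3.7,'tip',(np.array(proj(fa,(.48,-.05,.242)))-[220,100])*3.7)
"
```

```text
[ 0.48195737 -0.04711567  0.24      ] [0.04285026 0.05388633 0.01637596]
[ 0.48120962 -0.04817459  0.242     ] [0.04332296 0.05314085 0.01416208]
[ 0.48046187 -0.04923351  0.244     ] [0.04379566 0.05239537 0.01194821]
[418.19242945 169.01550088] eye world [ 0.45736474 -0.05008099  0.24305021]
barmid outer edge [378.31892123 129.63104292] root [386.37390713 207.99559412]
eye in scene [398.77744492 237.27425378] tip [372.17931995 247.67120039]
```

Emit:
apply_moves --commands '[{"travel": [0,0.006,0.0015],"twist": [0,0,0],"claw": 0},{"travel": [0,0.012,0.0015],"twist": [0,0,0],"claw": 0},{"travel": [0,0.018,0.0015],"twist": [0,0,0],"claw": 0},{"travel": [0,0.023,0.0015],"twist": [0,0,0],"claw": 0},{"travel": [0,0.023,0.0015],"twist": [0,0,0],"claw": 0},{"travel": [0,0.023,0.0015],"twist": [0,0,0],"claw": 0}]'

```text
clock: 17.25
position: [0.4514, -0.0895, 0.2236]
tool_rot: [-3.141, -0.698, 1.569]
force: [-0.5, -0.6, -2.2]
grip_width: 0.003
```

```bash
python3 -c "
from h import *
look('r')"
```

```text
17.25 [ 0.4514 -0.0895  0.2236] [-3.141 -0.698  1.569] [-0.5 -0.6 -2.2] 0.0030327760787149825
```

View pics/r_wrist.png

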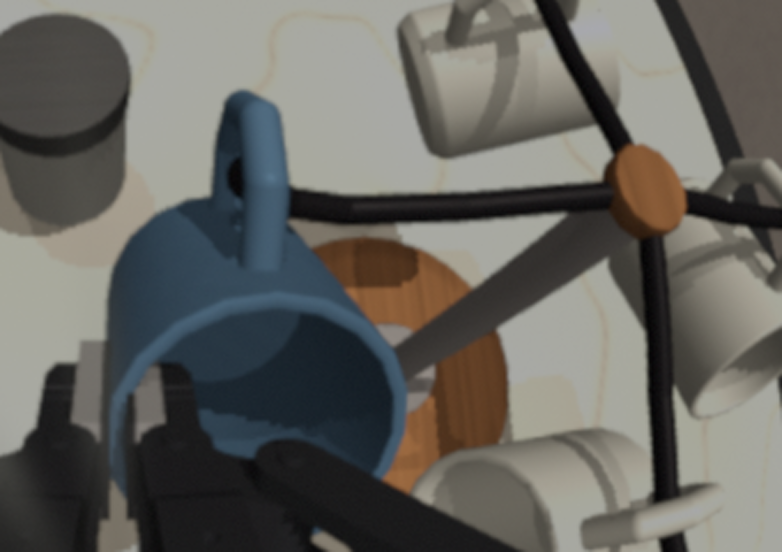

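View pics/r_scene.png

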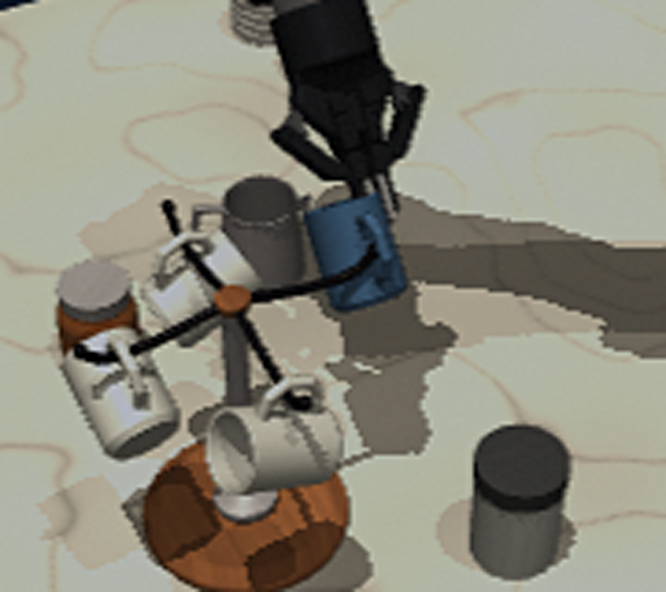

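Emit:
apply_moves --commands '[{"travel": [-0.002,0.006,0.0025],"twist": [0,0,0],"claw": 0},{"travel": [-0.005,0.012,0.006],"twist": [0,0,0],"claw": 0},{"travel": [-0.007,0.017,0.0085],"twist": [0,0,0],"claw": 0},{"travel": [-0.009,0.022,0.0107],"twist": [0,0,0],"claw": 0},{"travel": [-0.009,0.022,0.0107],"twist": [0,0,0],"claw": 0},{"travel": [-0.009,0.022,0.0107],"twist": [0,0,0],"claw": 0}]'

```text
clock: 17.95
position: [0.4734, -0.0896, 0.2095]
tool_rot: [-3.141, -0.698, 1.569]
force: [0.5, -0.4, -1.8]
grip_width: 0.0032
```

```bash
python3 -c "
from h import *
look('s')"
```

```text
17.95 [ 0.4734 -0.0896  0.2095] [-3.141 -0.698  1.569] [ 0.5 -0.4 -1.8] 0.0031749794154518327
```

View pics/s_wrist.png

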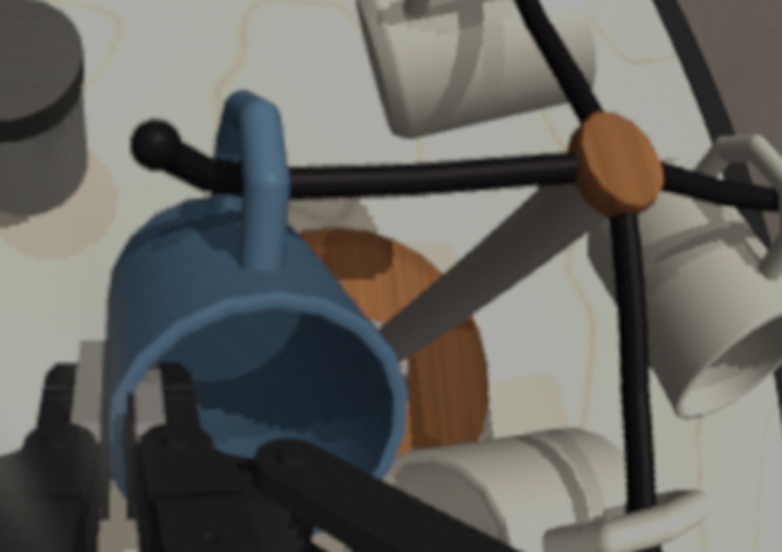

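View pics/s_scene.png

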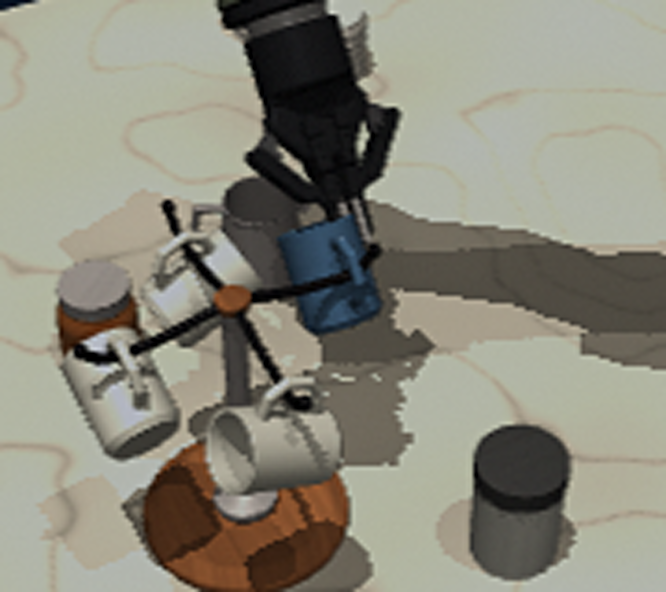

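```bash
python3 -c "
from h import *
f=bot.grab_frame('wrist'); T=f['tool_from_camera']
for u,v in((525,352),(517,372),(400,285)):
  x,y=u-f['cx'],v-f['cy']; r=np.hypot(x,y); th=r/f['fx']; c=T[:3,:3]@np.array([np.sin(th)*x/r,-np.sin(th)*y/r,-np.cos(th)])
  for X in (.015,0,-.015): k=(X-T[0,3])/c[0]; print(u,v,(T[:3,3]+c*k).round(4))
"
```

```text
525 352 [ 0.015   0.0577 -0.0923]
525 352 [ 0.      0.0716 -0.0803]
525 352 [-0.015   0.0855 -0.0682]
517 372 [ 0.015   0.0514 -0.0986]
517 372 [ 0.      0.0637 -0.0881]
517 372 [-0.015   0.0761 -0.0776]
400 285 [ 0.015   0.0286 -0.0521]
400 285 [ 0.      0.0354 -0.0303]
400 285 [-0.015   0.0422 -0.0085]
```

Emit:
apply_moves --commands '[{"travel": [-0.0008,0,0.0038],"twist": [0,5,0],"claw": 0},{"travel": [-0.0015,0,0.0076],"twist": [0,10,0],"claw": 0},{"travel": [-0.0016,0,0.0114],"twist": [0,15,0],"claw": 0},{"travel": [-0.0016,0,0.0153],"twist": [0,20,0],"claw": 0},{"travel": [-0.0016,0,0.0153],"twist": [0,20,0],"claw": 0},{"travel": [-0.0016,0,0.0153],"twist": [0,20,0],"claw": 0}]'

```text
clock: 18.7
position: [0.4734, -0.0814, 0.1967]
tool_rot: [-3.14, -1.045, 1.567]
force: [0.1, -0.5, -1.4]
grip_width: 0.0033
```

```bash
python3 -c "
from h import *
look('t',(60,370,200,640),1.8)"
```

```text
18.7 [ 0.4734 -0.0814  0.1967] [-3.14  -1.045  1.567] [ 0.1 -0.5 -1.4] 0.0032930857108724797
```

View pics/t_wrist.png

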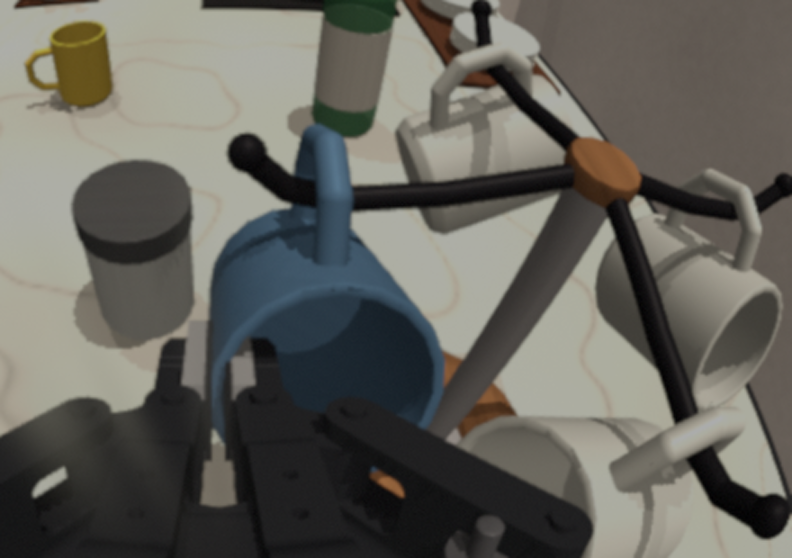

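View pics/t_scene.png

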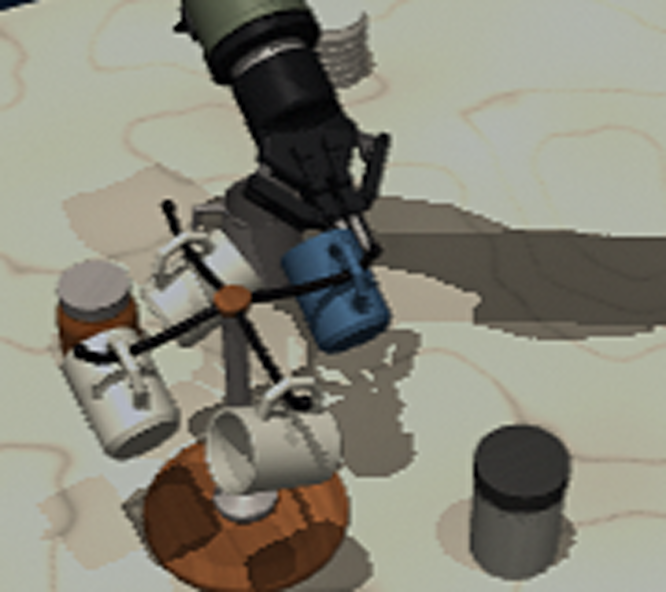

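Emit:
apply_moves --commands '[{"travel": [-0.0026,0,0.0015],"twist": [0,0,0],"claw": 0},{"travel": [-0.0043,0,0.0025],"twist": [0,0,0],"claw": 0},{"travel": [-0.006,0,0.0035],"twist": [0,0,0],"claw": 0},{"travel": [-0.007,0,0.004],"twist": [0,0,0],"claw": 0},{"travel": [-0.007,0,0.004],"twist": [0,0,0],"claw": 0},{"travel": [-0.007,0,0.004],"twist": [0,0,0],"claw": 0}]'

```text
clock: 19.4
position: [0.4735, -0.081, 0.1889]
tool_rot: [-3.141, -1.047, 1.569]
force: [0.3, -0.1, -1.7]
grip_width: 0.0028
```

```bash
python3 -c "
from h import *
look('u',(90,250,270,530),3)"
```

```text
19.4 [ 0.4735 -0.081   0.1889] [-3.141 -1.047  1.569] [ 0.3 -0.1 -1.7] 0.002773800093122616
```

View pics/u_wrist.png

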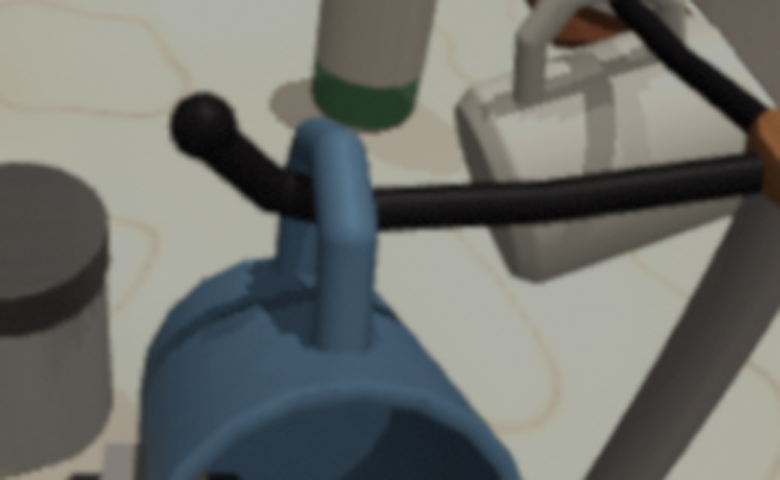

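Emit:
apply_moves --commands '[{"travel": [-0.001,0,0.0005],"twist": [0,0,0],"claw": 0},{"travel": [-0.002,0,0.001],"twist": [0,0,0],"claw": 0},{"travel": [-0.002,0,0.001],"twist": [0,0,0],"claw": 0}]'

```text
clock: 19.8
position: [0.4737, -0.0808, 0.1872]
tool_rot: [3.14, -1.049, 1.57]
force: [1.5, 0.6, 5.7]
grip_width: 0.0032
```

Emit:
apply_moves --commands '[{"travel": [-0.001,0,0.0005],"twist": [0,0,0],"claw": 0},{"travel": [-0.001,0,0.0005],"twist": [0,0,0],"claw": 0}]'

```text
clock: 20.0
position: [0.4738, -0.0808, 0.1865]
tool_rot: [3.139, -1.049, 1.571]
force: [-0.0, 0.7, 9.1]
grip_width: 0.0032
```

```bash
python3 -c "
from h import *
look('v',(90,250,270,530),3)"
```

```text
20.0 [ 0.4738 -0.0808  0.1865] [ 3.139 -1.049  1.571] [-0.   0.7  9.1] 0.003246278801133161
```

Emit:
apply_moves --commands '[{"travel": [0.001,0,-0.0006],"twist": [0,0,0],"claw": 0},{"travel": [0.001,0,-0.0006],"twist": [0,0,0],"claw": 0.004},{"travel": [0.001,0,-0.0006],"twist": [0,0,0],"claw": 0.01},{"travel": [0.001,0,-0.0006],"twist": [0,0,0],"claw": 0.018},{"travel": [0.001,0,-0.0006],"twist": [0,0,0],"claw": 0.026},{"travel": [0.001,0,-0.0006],"twist": [0,0,0],"claw": 0.028},{"travel": [0.001,0,-0.0006],"twist": [0,0,0],"claw": 0.028},{"travel": [0.001,0,-0.0006],"twist": [0,0,0],"claw": 0.028},{"travel": [0.001,0,-0.0006],"twist": [0,0,0],"claw": 0.028},{"travel": [0.001,0,-0.0006],"twist": [0,0,0],"claw": 0.028}]'

```text
clock: 21.1
position: [0.4735, -0.0812, 0.1867]
tool_rot: [-3.142, -1.047, 1.569]
force: [0.1, 0.1, 0.6]
grip_width: 0.0278
```

```bash
python3 -c "
from h import *
look('w',(60,370,200,640),1.8)"
```

```text
21.1 [ 0.4735 -0.0812  0.1867] [-3.142 -1.047  1.569] [0.1 0.1 0.6] 0.02783293250016416
```

View pics/w_wrist.png

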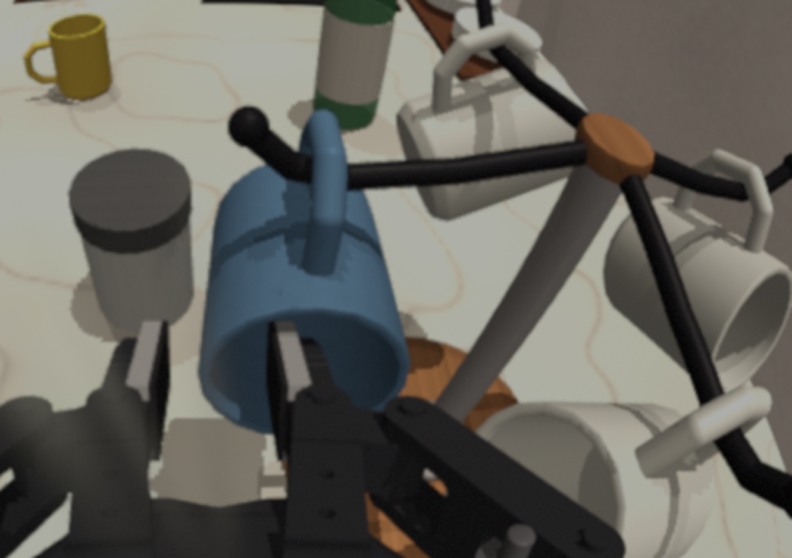

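View pics/w_scene.png

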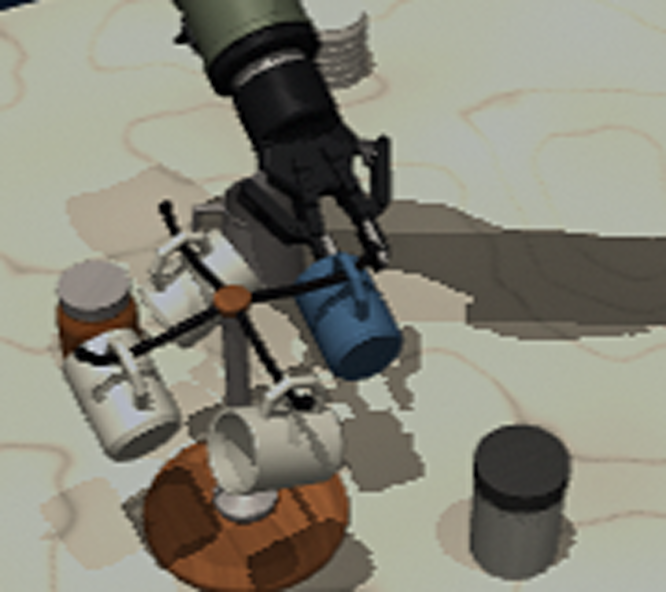

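Emit:
apply_moves --commands '[{"travel": [0.0,-0.004,-0.015],"twist": [0,0,0],"claw": 0.028},{"travel": [0,-0.005,-0.035],"twist": [0,0,0],"claw": 0.028},{"travel": [0,-0.005,-0.06],"twist": [0,0,0],"claw": 0.028},{"travel": [0,-0.01,-0.09],"twist": [0,0,0],"claw": 0.028},{"travel": [0,-0.02,-0.12],"twist": [0,0,0],"claw": 0.028},{"travel": [0,-0.03,-0.14],"twist": [0,0,0],"claw": 0.028},{"travel": [0,-0.03,-0.14],"twist": [0,0,0],"claw": 0.028}]'

```text
clock: 21.9
position: [0.4418, -0.206, 0.2579]
tool_rot: [3.141, -1.044, 1.565]
force: [0.1, -0.1, -0.0]
grip_width: 0.0284
```

```bash
python3 -c "
from h import *
look('x',(60,370,200,640),1.8)"
```

```text
21.9 [ 0.4418 -0.206   0.2579] [ 3.141 -1.044  1.565] [ 0.1 -0.1 -0. ] 0.028368199068055808
```

View pics/x_wrist.png

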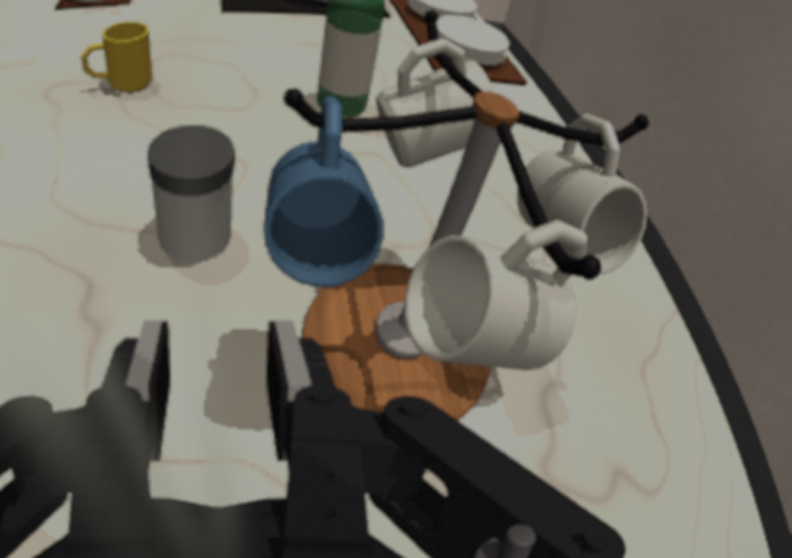

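View pics/x_scene.png

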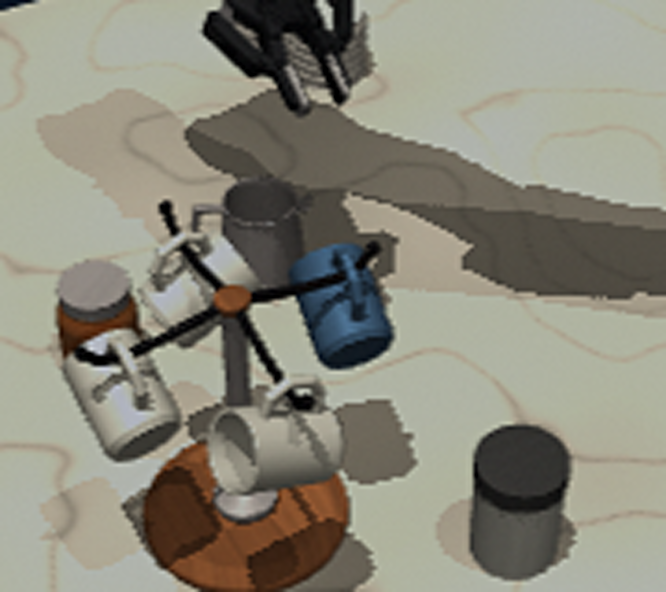

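Emit:
apply_moves --commands '[{"travel": [0,0,-0.03],"twist": [0,0,0],"claw": 0.028},{"travel": [0,0,-0.03],"twist": [0,0,0],"claw": 0.028},{"travel": [0,0,-0.03],"twist": [0,0,0],"claw": 0.028},{"travel": [0,0,-0.03],"twist": [0,0,0],"claw": 0.028},{"travel": [0,0,-0.03],"twist": [0,0,0],"claw": 0.028},{"travel": [0,0,-0.03],"twist": [0,0,0],"claw": 0.028},{"travel": [0,0,-0.03],"twist": [0,0,0],"claw": 0.028},{"travel": [0,0,-0.03],"twist": [0,0,0],"claw": 0.028},{"travel": [0,0,-0.03],"twist": [0,0,0],"claw": 0.028},{"travel": [0,0,-0.03],"twist": [0,0,0],"claw": 0.028}]'

```text
clock: 23.0
position: [0.4432, -0.2284, 0.2717]
tool_rot: [3.141, -1.047, 1.569]
force: [0.4, 0.4, 0.2]
grip_width: 0.0277
```

Emit:
apply_moves --commands '[{"travel": [0,0,0],"twist": [0,0,0],"claw": 0.028},{"travel": [0,0,0],"twist": [0,0,0],"claw": 0.028},{"travel": [0,0,0],"twist": [0,0,0],"claw": 0.028},{"travel": [0,0,0],"twist": [0,0,0],"claw": 0.028},{"travel": [0,0,0],"twist": [0,0,0],"claw": 0.028},{"travel": [0,0,0],"twist": [0,0,0],"claw": 0.028},{"travel": [0,0,0],"twist": [0,0,0],"claw": 0.028},{"travel": [0,0,0],"twist": [0,0,0],"claw": 0.028},{"travel": [0,0,0],"twist": [0,0,0],"claw": 0.028},{"travel": [0,0,0],"twist": [0,0,0],"claw": 0.028}]'

```text
clock: 24.0
position: [0.4432, -0.2284, 0.2717]
tool_rot: [3.142, -1.047, 1.569]
force: [-0.4, 0.5, 0.2]
grip_width: 0.0282
```

Emit:
apply_moves --commands '[{"travel": [0,0,0],"twist": [0,0,0],"claw": 0.028},{"travel": [0,0,0],"twist": [0,0,0],"claw": 0.028},{"travel": [0,0,0],"twist": [0,0,0],"claw": 0.028},{"travel": [0,0,0],"twist": [0,0,0],"claw": 0.028},{"travel": [0,0,0],"twist": [0,0,0],"claw": 0.028},{"travel": [0,0,0],"twist": [0,0,0],"claw": 0.028},{"travel": [0,0,0],"twist": [0,0,0],"claw": 0.028},{"travel": [0,0,0],"twist": [0,0,0],"claw": 0.028},{"travel": [0,0,0],"twist": [0,0,0],"claw": 0.028},{"travel": [0,0,0],"twist": [0,0,0],"claw": 0.028}]'

```text
clock: 25.0
position: [0.4432, -0.2284, 0.2717]
tool_rot: [-3.142, -1.047, 1.569]
force: [-0.2, 0.3, -0.1]
grip_width: 0.0276
```

Emit:
apply_moves --commands '[{"travel": [0,0,0],"twist": [0,0,0],"claw": 0.028},{"travel": [0,0,0],"twist": [0,0,0],"claw": 0.028},{"travel": [0,0,0],"twist": [0,0,0],"claw": 0.028},{"travel": [0,0,0],"twist": [0,0,0],"claw": 0.028},{"travel": [0,0,0],"twist": [0,0,0],"claw": 0.028},{"travel": [0,0,0],"twist": [0,0,0],"claw": 0.028},{"travel": [0,0,0],"twist": [0,0,0],"claw": 0.028},{"travel": [0,0,0],"twist": [0,0,0],"claw": 0.028},{"travel": [0,0,0],"twist": [0,0,0],"claw": 0.028},{"travel": [0,0,0],"twist": [0,0,0],"claw": 0.028}]'

```text
clock: 26.0
position: [0.4432, -0.2284, 0.2717]
tool_rot: [-3.142, -1.047, 1.569]
force: [0.8, -0.6, -0.7]
grip_width: 0.028
```

Emit:
apply_moves --commands '[{"travel": [0,0,0],"twist": [0,0,0],"claw": 0.028},{"travel": [0,0,0],"twist": [0,0,0],"claw": 0.028},{"travel": [0,0,0],"twist": [0,0,0],"claw": 0.028},{"travel": [0,0,0],"twist": [0,0,0],"claw": 0.028},{"travel": [0,0,0],"twist": [0,0,0],"claw": 0.028},{"travel": [0,0,0],"twist": [0,0,0],"claw": 0.028},{"travel": [0,0,0],"twist": [0,0,0],"claw": 0.028},{"travel": [0,0,0],"twist": [0,0,0],"claw": 0.028},{"travel": [0,0,0],"twist": [0,0,0],"claw": 0.028},{"travel": [0,0,0],"twist": [0,0,0],"claw": 0.028}]'

```text
clock: 27.0
position: [0.4432, -0.2284, 0.2717]
tool_rot: [-3.142, -1.047, 1.569]
force: [-0.2, -0.4, 0.1]
grip_width: 0.0276
```

Emit:
apply_moves --commands '[{"travel": [0,0,0],"twist": [0,0,0],"claw": 0.028},{"travel": [0,0,0],"twist": [0,0,0],"claw": 0.028},{"travel": [0,0,0],"twist": [0,0,0],"claw": 0.028},{"travel": [0,0,0],"twist": [0,0,0],"claw": 0.028},{"travel": [0,0,0],"twist": [0,0,0],"claw": 0.028},{"travel": [0,0,0],"twist": [0,0,0],"claw": 0.028},{"travel": [0,0,0],"twist": [0,0,0],"claw": 0.028},{"travel": [0,0,0],"twist": [0,0,0],"claw": 0.028},{"travel": [0,0,0],"twist": [0,0,0],"claw": 0.028},{"travel": [0,0,0],"twist": [0,0,0],"claw": 0.028}]'

```text
clock: 28.0
position: [0.4432, -0.2284, 0.2717]
tool_rot: [3.142, -1.047, 1.569]
force: [-0.1, 0.6, -0.3]
grip_width: 0.0277
```

Emit:
apply_moves --commands '[{"travel": [0,0,0],"twist": [0,0,0],"claw": 0.028},{"travel": [0,0,0],"twist": [0,0,0],"claw": 0.028},{"travel": [0,0,0],"twist": [0,0,0],"claw": 0.028},{"travel": [0,0,0],"twist": [0,0,0],"claw": 0.028},{"travel": [0,0,0],"twist": [0,0,0],"claw": 0.028},{"travel": [0,0,0],"twist": [0,0,0],"claw": 0.028},{"travel": [0,0,0],"twist": [0,0,0],"claw": 0.028},{"travel": [0,0,0],"twist": [0,0,0],"claw": 0.028},{"travel": [0,0,0],"twist": [0,0,0],"claw": 0.028},{"travel": [0,0,0],"twist": [0,0,0],"claw": 0.028}]'

```text
clock: 29.0
position: [0.4432, -0.2284, 0.2717]
tool_rot: [3.142, -1.047, 1.569]
force: [-0.5, -0.4, -0.6]
grip_width: 0.0283
```

Emit:
apply_moves --commands '[{"travel": [0,0,0],"twist": [0,0,0],"claw": 0.028},{"travel": [0,0,0],"twist": [0,0,0],"claw": 0.028},{"travel": [0,0,0],"twist": [0,0,0],"claw": 0.028},{"travel": [0,0,0],"twist": [0,0,0],"claw": 0.028},{"travel": [0,0,0],"twist": [0,0,0],"claw": 0.028},{"travel": [0,0,0],"twist": [0,0,0],"claw": 0.028},{"travel": [0,0,0],"twist": [0,0,0],"claw": 0.028},{"travel": [0,0,0],"twist": [0,0,0],"claw": 0.028},{"travel": [0,0,0],"twist": [0,0,0],"claw": 0.028},{"travel": [0,0,0],"twist": [0,0,0],"claw": 0.028}]'

```text
clock: 30.0
position: [0.4432, -0.2284, 0.2717]
tool_rot: [-3.141, -1.047, 1.569]
force: [-0.8, -0.4, 0.0]
grip_width: 0.0282
```

Run:
```python
from h import *
print(bot.observe()["clock"],bot.observe()["force"])
c=[]
for k in range(10):
    f=bot.grab_frame("scene"); im=f["frame"]; w=bot.grab_frame("wrist")["frame"]
    r=[]
    for I,lo,hi in((im,(98,90,20),(125,255,255)),(w,(98,80,20),(125,255,255))):
        m=cv2.inRange(cv2.cvtColor(I,cv2.COLOR_BGR2HSV),lo,hi)
        if I is im: m[:150]=0; m[:,:220]=0
        n,l,st,ce=cv2.connectedComponentsWithStats(m); i=1+np.argmax(st[1:,4]); r+=list(ce[i].round(2))
    c.append(r)
print(np.array(c))
cv2.imwrite("pics/y_scene.png",cv2.resize(im[100:260,220:400],None,fx=3.7,fy=3.7,interpolation=cv2.INTER_CUBIC)); cv2.imwrite("pics/y_wrist.png",w)
f=bot.grab_frame("side"); cv2.imwrite("pics/y_side.png",f["frame"])
```

```text
30.0 [-0.76195255 -0.41504568  0.01014889]
[[312.61 183.89 372.64 169.33]
 [312.61 183.86 372.65 169.39]
 [312.6  183.89 372.63 169.38]
 [312.58 183.85 372.63 169.36]
 [312.59 183.89 372.62 169.39]
 [312.6  183.88 372.63 169.38]
 [312.64 183.91 372.65 169.38]
 [312.62 183.89 372.64 169.39]
 [312.62 183.89 372.66 169.36]
 [312.58 183.84 372.65 169.36]]
```

View pics/y_scene.png

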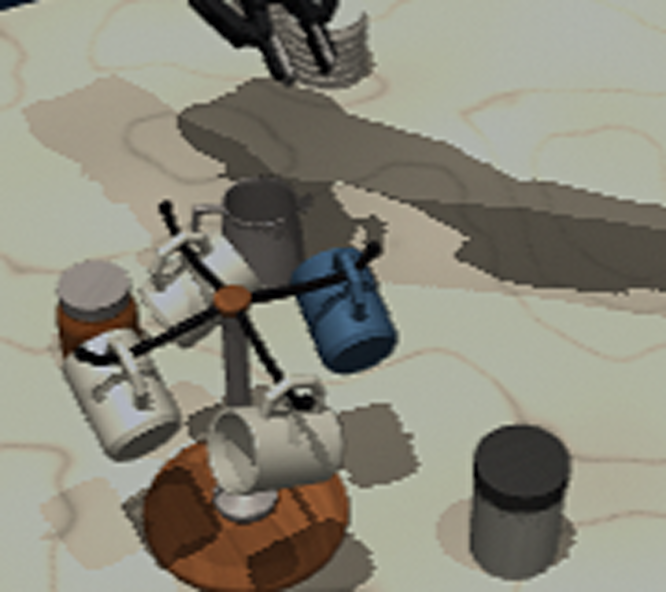

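View pics/y_wrist.png

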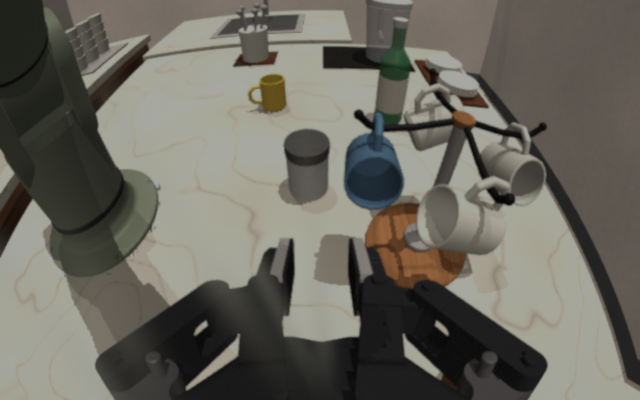

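View pics/y_side.png

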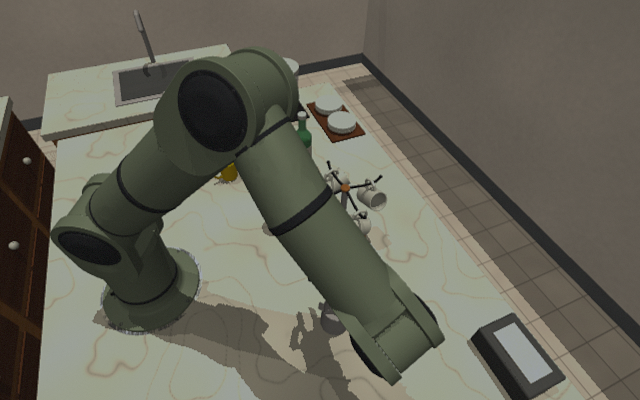

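```bash
python3 -c "
from h import *
f=bot.grab_frame('scene'); print('tip',onz(f,220+374/3.7-.4,100+249/3.7-.4,.242))
print(bot.job_done())"
```

```text
tip [ 0.47969467 -0.05003217  0.242     ]
the job is handed in; nothing more can be done
None
```

I turned the stand about 170° clockwise by pushing the empty hook with the closed fingers. I then gripped the blue mug by its rim, tilted it, threaded its handle over the hook tip and let it go. The job was handed in at about 31 s of the 72 s; `job_done()` gives no verdict, so the result below is from my own checks.

- **Hook direction:** just before handing in, the hook tip was at (0.480, -0.050) m and the stand axis at about (0.5965, -0.050) m. That points it at the robot to within a degree or two.
- **Blue mug:** it hangs by its handle. Over ten pictures in the last second its image position moved less than 0.1 pixel, so it is at rest. I did not measure where the eye of the handle settled. From the release pose it should be about 8 mm below the seat and 6 mm out.
- **Everything else:** all three white mugs were on their hooks. The pitcher, sugar jar and tea tin looked unmoved, and the bottle was still standing. The arm was clear of everything, with outside force near zero.
- **Disagreement:** single-camera positions differed between views by up to about 12 mm in y, so I averaged them and confirmed the threading in close wrist views.

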